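# Mount a toroidal transformer on its spigot

## Task

Mount the toroidal transformer on the dark steel plate: thread the parts flat over the plate's upright spigot in this order from the bottom: black rubber pad, copper-wound toroid, orange pad, green washer. Finish by pushing the blue cap, mouth down, firmly onto the spigot's brass taper so that it sits upright and is held there by friction, and let go of everything.

Things in the scene. Friction and masses are not known exactly. Their poses are not given: they have to be found in the camera images.
- mount_plate: Square dark grey steel plate 110 x 110 x 6 mm, fixed to the worktop for the job; origin at the centre of its underside (on the worktop), z up. An upright spigot stands at its centre: a steel shank 13 mm in diameter from the plate's top (6 mm above the worktop) to 43 mm above the worktop, then a brass taper that narrows from 13 mm to 8 mm in diameter at its flat tip, 63 mm above the worktop.
- spigot_tip (a point): Centre of the spigot's flat tip, on its axis, 63 mm above the worktop. (A wooden divider arches over the worktop at y = 0.21, x from 0.58 on, 0.55 m up: keep a raised wrist clear of it.)
- black_pad: Flat black rubber ring (modelled rigid), outer diameter 60, hole 28, thickness 6 mm; origin at the centre of its underside, z up, lying flat. Goes on first: its underside ends 6 mm above the worktop.
- toroid: Toroidal transformer: a yellow ring wound with copper wire, outer diameter 56 (57 over the wires), hole 28, height 18 mm, 0.13 to 0.25 kg; origin at the centre of its underside, z up, lying flat. Goes on second: its underside ends 12 mm above the worktop.
- orange_pad: Flat orange ring, outer diameter 48, hole 26, thickness 6 mm; origin at the centre of its underside, z up, lying flat. Goes on third: its underside ends 30 mm above the worktop.
- washer: Green-painted steel washer, outer diameter 40, hole 24, thickness 5 mm; origin at the centre of its underside, z up, lying flat. Goes on fourth: its underside ends 36 mm above the worktop, its top at 41 mm.
- cap: Blue ribbed plastic cap, 28 mm in diameter, 28 mm high, standing mouth down; origin at the centre of its mouth (underside), z up. Its blind bore has a 19 mm wide mouth that funnels within 4 mm to 11.5 mm and then narrows at the spigot's own taper (1 mm in radius for 8 mm in height). It jams on the brass taper with its mouth 43 to 45 mm above the worktop, 2 to 4 mm clear of the washer; a push of about 8 N straight down, also on its flat top, wedges it there.

How it is judged (in metres and radians):
On the way:
1. the cap is pushed down onto the taper (more than 3 N) with the four rings already on the spigot (contact force between cap and mount_plate above 3 N and contact force between cap and the fingers above 0.5 N and height (world z) of cap below 0.05 m and horizontal distance between cap and spigot_tip below 0.004 m and horizontal distance between each of black_pad, toroid, orange_pad, washer and spigot_tip below 0.01 m), for 0.05 s.
At the end, for the whole second after the job is handed in: On the spigot from the bottom: black pad, toroid, orange pad, washer, each flat within 0.1 rad, centred within 10 mm, at its height within 2.5 mm; cap upright within 0.1 rad, centred within 3 mm, mouth 40.5 to 48 mm above the worktop; all released and at rest (height (world z) of black_pad between 0.0035 and 0.0085 m and horizontal distance between each of black_pad, toroid, orange_pad, washer and spigot_tip below 0.01 m and angle between each of black_pad, toroid, orange_pad, washer, cap's own z axis and vertical below 0.1 rad and linear speed of each of black_pad, toroid, orange_pad, washer, cap below 0.01 m/s and height (world z) of toroid between 0.0095 and 0.0145 m and height (world z) of orange_pad between 0.0275 and 0.0325 m and height (world z) of washer between 0.0335 and 0.0385 m and height (world z) of cap between 0.0405 and 0.048 m and horizontal distance between cap and spigot_tip below 0.003 m); the robot touches nothing.
It also fails if it takes over 120 s, if anything falls off the work surface, if the arm or the gripper's body presses on something with over 40 N, if the wrist force passes 120 N, or if a joint passes its speed limit or range.

## Robot

A 7-joint arm with a two-finger parallel gripper is mounted at the origin on a cart in front of the work surface, level with it; the furniture and walls round the work are solid. World frame = base frame: x ahead of the robot, y to its left, z up, the work surface at z = 0. Lengths are in m, angles in degrees, forces in N, time in s.
With the tool pointing down it reaches from about 0.4 to 0.875 m from the base axis. Payload 19.3 kg.
Tool frame: the origin (TCP) lies on the mounting face of the last link; the fingertips stand 173 mm ahead of it and the grasp point (between the pads) lies ahead of it (bot.tcp_to_grasp is the y of the grasp point in the tool frame, in m); y points along the fingers, x is the direction in which the jaws open and shut, and the axes are right-handed (so a half turn about y gives the same grasp; the last joint's range is limited). The gripper opens to 85 mm and grips with 20 to 120 N. Pads are 22 mm wide; open, the fingers measure 114 mm over their backs; the gripper's body (76 mm by 85 mm) begins 54 mm behind the grasp point. The pads swing forward as they close: fully open they stand 13 mm farther back than shut.
Start: joints at [71.035, 29.874, -2.08, 91.645, 1.215, 58.505, -6.463], TCP at [0.161, -0.604, 0.405] pointing down, gripper open.
Joint ranges: [-166.77, 166.77], [-17.47, 122.26], [-85.68, 81.53], [9.62, 139.38], [-72.42, 252.41], [9.2, 110.78], [-144.41, 144.41]. Speed limits (degrees/s): [108.29, 108.29, 136.94, 136.94, 172.46, 172.46, 172.46].

## Interface

Orientations are given as a 3x3 rotation matrix whose columns are the frame's x, y, z axes.
In Python, from station import bot, camera gives the robot as it stands. The module is installed in compiled form; this text tells all that it offers.
- The arm moves only by the tool servo_tool, never from a script. Its argument "plan" is a list of rows, each an object of numbers: "dx", "dy", "dz": the shift along the tool's x, y, z in mm; "wx", "wy", "wz": the turn, a rotation vector about the tool's x, y, z in rad. A call has 1 to 20 rows; each row shifts and turns the pose as measured when the row begins, along the tool's axes as they then stand; what a row does not reach is not made up. A row lasts 1/8 s, in which the tool goes at most 62.5 mm and 10.7 degrees, less where a joint would pass 70% of its speed; a pose out of reach is approached as far as the arm can. A call is refused whole if a number of a shift passes 62.5 or a number of a turn 0.188, either way. A call with a gripper value outside its range is refused whole. "fingers" is the gripper's target within -1 to 1 (shut at 1, half-way at 0, fully open at -1), set as the call begins (left out, the last holds). The fingers move at their own pace and stop on an object; the grip force is fixed at half the most. Time passes only in rows, so rows that do not move let the fingers close. It gives the time, the measured TCP pose, the force and the opening at its end, in the units of the state.
- bot.get_state(): the state, without advancing time (a new reading comes with each control period).
- camera(name): name is "side" or "top"; returns a dict with "color" (400x640x3 uint8, red, green, blue), "fx", "fy", "cx", "cy" (pixels), "extrinsics" (4x4, takes a point from world to camera coordinates). Camera axes: x right, y down, z forward; pixel columns grow to the right and rows downward; lengths in m; the calibration is good to about 2 mm. A picture is of the moment at which its call begins. There is no depth.
- bot.sign_off(): hands the job in, once; it reports no verdict.
The state is a dict: "time_s": time; "joint_pos": joint angles; "joint_vel": joint speeds; "joint_torque": joint torques, N m; "tool_pos": TCP position; "tcp_rot": TCP orientation; "force": force on the tool from outside, world axes, zero at the start; "torque": the same for the moment, N m; "width": finger opening in m.
Only numpy, scipy, OpenCV 4.12 (cv2) and the standard library are available. Lean on these libraries where they do the work, as an engineer would, in place of code of your own. Each camera call takes 0.05 s, during which the arm holds its last target.

## Working session

There is one attempt and no reset: what is moved stays moved. The work goes in short steps, Python scripts to look and compute and a tool call to move; the robot and the scene stay as the last step left them, time stands still between calls to the robot, and variables do not carry over. Pictures are saved under pics/ and viewed, and the job is handed in when it is done.

Besides the shell and the picture viewer there is one more tool, called in YAML: its name, and indented under it one key for each argument. servo_tool: Moves the arm, as the interface text tells. Its arguments: {"type":"object","properties":{"plan":{"type":"array"},"fingers":{"type":"number"}},"required":["plan"]}

```bash
mkdir -p pics; python3 - <<'E'
from station import bot,camera
import cv2,numpy as np
s=bot.get_state()
for k in s: print(k,np.round(s[k],4).tolist())
print(bot.tcp_to_grasp)
for n in("side","top"):
    c=camera(n); cv2.imwrite(f"pics/{n}0.png",c["color"][:,:,::-1]); print(n,c["fx"],c["fy"],c["cx"],c["cy"],np.round(c["extrinsics"],4).tolist())
E
```

```text
time_s 0.0
joint_pos [71.0335, 29.9093, -2.0813, 91.6736, 1.2151, 58.5034, -6.4637]
joint_vel [0.0299, -0.0363, 0.0076, -0.0676, -0.0285, 0.0934, -0.0481]
joint_torque [-0.0002, -92.7103, 1.9798, -36.9942, 0.0178, 0.008, 0.0]
tool_pos [0.1611, -0.6037, 0.4041]
tcp_rot [[0.2579, -0.0004, 0.9662], [-0.9662, 0.0011, 0.2579], [-0.0011, -1.0, -0.0001]]
force [-0.4678, -0.1157, 0.4187]
torque [0.0575, 0.0036, 0.0163]
width 0.0855
0.1547
side 475.048895606357 475.048895606357 312.73714126449835 199.3603490710047 [[-0.9667, -0.255, 0.0229, 0.447], [-0.1429, 0.4632, -0.8747, 0.1366], [0.2124, -0.8488, -0.4842, 1.0919], [0.0, 0.0, 0.0, 1.0]]
top 454.4973505796144 454.4973505796144 331.3504538960549 199.09883561572622 [[0.0147, -0.9998, 0.0112, -0.0255], [-0.9884, -0.0162, -0.1513, 0.4932], [0.1514, -0.0088, -0.9884, 1.0565], [0.0, 0.0, 0.0, 1.0]]
```

View pics/side0.png

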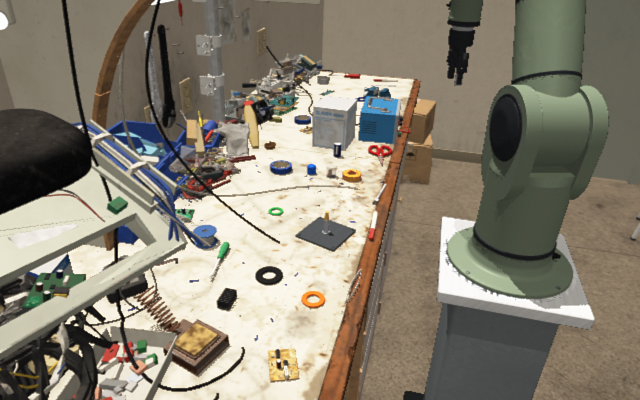

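View pics/top0.png

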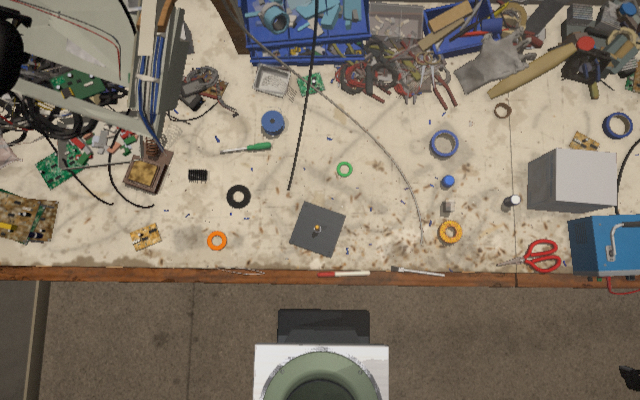

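The side view shows the plate at about (325,233) with the rings around it. In the top view: plate (317,229), black pad (238,196), orange pad (217,241), washer (344,170), toroid (450,232), cap (448,182). I'll enlarge these to read them more precisely.

```bash
cat > h.py <<'E'
import numpy as np,cv2
from station import bot,camera
def ray(c,u,v):
    E=c["extrinsics"];R=E[:3,:3];t=E[:3,3]
    o=-R.T@t; d=R.T@np.array([(u-c["cx"])/c["fx"],(v-c["cy"])/c["fy"],1]); return o,d
def onz(c,u,v,z):
    o,d=ray(c,u,v); return o+d*(z-o[2])/d[2]
def proj(c,p):
    q=c["extrinsics"][:3,:3]@np.array(p)+c["extrinsics"][:3,3]
    return c["fx"]*q[0]/q[2]+c["cx"],c["fy"]*q[1]/q[2]+c["cy"]
def circ(c,x,y,z,r,n=72):
    return np.array([proj(c,(x+r*np.cos(a),y+r*np.sin(a),z)) for a in np.linspace(0,2*np.pi,n)])
def crop(im,u,v,w,h,k): 
    u=int(u);v=int(v)
    return cv2.resize(im[max(0,v-h):v+h,max(0,u-w):u+w],None,fx=k,fy=k,interpolation=cv2.INTER_CUBIC)
E
python3 - <<'E'
from h import *
c=camera("top");im=c["color"][:,:,::-1].copy()
t=[crop(im,u,v,25,25,8)[:,:,:] for u,v in [(238,196),(217,241),(344,170),(450,232),(448,182),(317,229)]]
t=[cv2.resize(a,(266,266)) for a in t]
cv2.imwrite("pics/c1.png",np.vstack([np.hstack(t[:3]),np.hstack(t[3:])]))
c=camera("side");im=c["color"][:,:,::-1].copy()
t=[crop(im,u,v,25,25,8) for u,v in [(269,275),(313,299),(276,211),(352,175),(312,169),(325,228)]]
t=[cv2.resize(a,(266,266)) for a in t]
cv2.imwrite("pics/c2.png",np.vstack([np.hstack(t[:3]),np.hstack(t[3:])]))
E
```

```text
(no output)
```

View pics/c1.png

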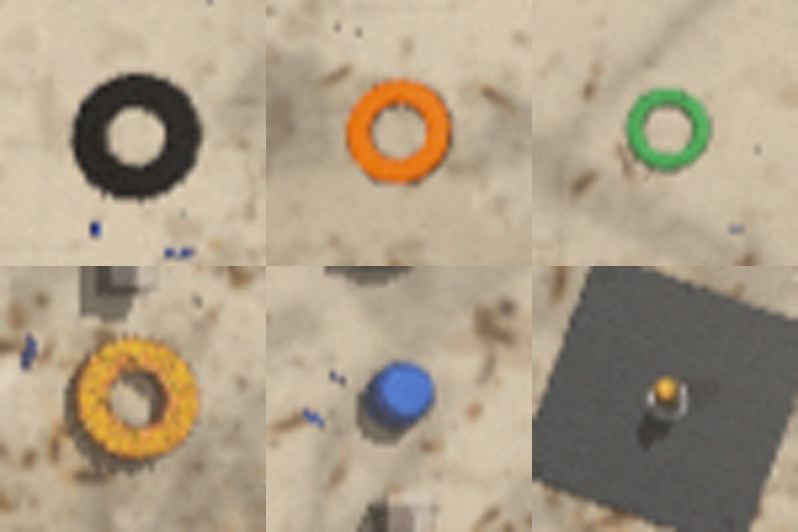

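View pics/c2.png

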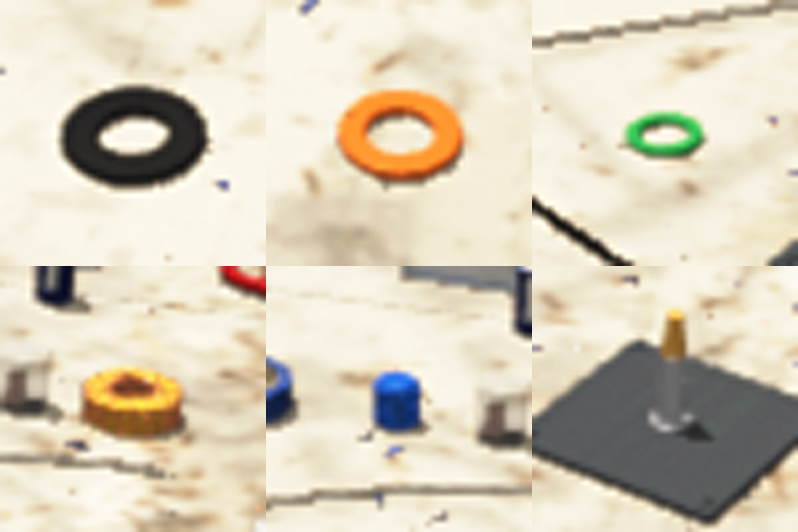

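```bash
cat > meas.py <<'E'
from h import *
def mask(im,name):
    hsv=cv2.cvtColor(im,cv2.COLOR_RGB2HSV)
    H,S,V=cv2.split(hsv)
    return {"orange_pad":(H<15)&(S>180)&(V>120),"washer":(H>45)&(H<85)&(S>90),"toroid":(H>8)&(H<30)&(S>130)&(V>90),
     "cap":(H>100)&(H<125)&(S>120)&(V>60),"black_pad":(V<75)}[name].astype(np.uint8)
hh=dict(black_pad=.003,toroid=.009,orange_pad=.003,washer=.0025,cap=.014)
def find(c,name,u,v,w=22):
    m=np.zeros((400,640),np.uint8); u=int(u);v=int(v)
    m[v-w:v+w,u-w:u+w]=mask(c["color"],name)[v-w:v+w,u-w:u+w]
    cs,_=cv2.findContours(m,cv2.RETR_EXTERNAL,cv2.CHAIN_APPROX_NONE)
    k=max(cs,key=cv2.contourArea); h=cv2.convexHull(k); M=cv2.moments(h)
    return M["m10"]/M["m00"],M["m01"]/M["m00"],cv2.boundingRect(h)
E
python3 - <<'E'
from meas import *
P={"top":dict(black_pad=(238,196),orange_pad=(217,241),washer=(344,170),toroid=(450,232),cap=(448,182)),
"side":dict(black_pad=(269,275),orange_pad=(313,299),washer=(276,211),toroid=(352,175),cap=(312,169))}
for n in P:
    c=camera(n)
    for o,(u,v) in P[n].items():
        a,b,r=find(c,o,u,v,22 if o!="toroid" else 18); print(n,o,round(a,1),round(b,1),r,np.round(onz(c,a,b,hh[o]),4))
    tip={"top":(317,226.6),"side":(327.1,211.6)}[n]
    print(n,"tip",np.round(onz(c,*tip,.063),4))
    if n=="top":
      for q in [(306,201),(345,210),(329,258),(290,245)]: print(np.round(onz(c,*q,.006),4))
      for q in [(527,152),(612,150),(612,210),(527,205),(568,218),(575,275)]: print("box",np.round(onz(c,*q,0.0),3),np.round(onz(c,*q,0.12),3))
    else:
      for q in [(313,143),(350,148),(313,105),(361,138),(398,142),(361,98)]: print("box",q,np.round(onz(c,*q,0.0),3))
E
```

```text
top black_pad 238.0 196.2 (227, 185, 23, 23) [0.5022 0.2136 0.003 ]
top orange_pad 216.3 240.4 (207, 231, 19, 19) [0.3922 0.2616 0.003 ]
top washer 343.9 168.8 (337, 162, 15, 15) [ 0.5763 -0.0485  0.0025]
top toroid 450.0 231.5 (439, 221, 23, 22) [ 0.4224 -0.3101  0.009 ]
top cap 448.6 179.9 (444, 176, 10, 9) [ 0.5502 -0.3084  0.014 ]
top tip [0.4243 0.0148 0.063 ]
[0.4926 0.0445 0.006 ]
[ 0.4717 -0.0522  0.006 ]
[ 0.3535 -0.0145  0.006 ]
[0.3835 0.081  0.006 ]
box [ 0.629 -0.514  0.   ] [ 0.596 -0.46   0.12 ]
box [ 0.638 -0.732  0.   ] [ 0.605 -0.655  0.12 ]
box [ 0.483 -0.72   0.   ] [ 0.467 -0.644  0.12 ]
box [ 0.492 -0.507  0.   ] [ 0.475 -0.454  0.12 ]
box [ 0.461 -0.608  0.   ] [ 0.447 -0.544  0.12 ]
box [ 0.321 -0.616  0.   ] [ 0.322 -0.551  0.12 ]
side black_pad 268.8 275.4 (256, 267, 27, 18) [0.5025 0.2161 0.003 ]
side orange_pad 314.1 303.1 (303, 299, 22, 9) [0.3874 0.2737 0.003 ]
side washer 275.5 210.7 (269, 207, 14, 8) [ 0.5768 -0.0478  0.0025]
side toroid 351.6 175.2 (343, 169, 18, 13) [ 0.4215 -0.3054  0.009 ]
side cap 311.4 169.0 (308, 164, 8, 11) [ 0.5463 -0.3009  0.014 ]
side tip [0.4236 0.018  0.063 ]
box (313, 143) [ 0.603 -0.538  0.   ]
box (350, 148) [ 0.47  -0.534  0.   ]
box (313, 105) [ 0.713 -0.956  0.   ]
box (361, 138) [ 0.449 -0.639  0.   ]
box (398, 142) [ 0.315 -0.642  0.   ]
box (361, 98) [ 0.532 -1.126  0.   ]
```

```bash
python3 - <<'E'
from meas import *
c=camera("top");s=camera("side")
for q in [(290,190),(296,160),(301,130),(306,100)]:
  print(q,[(z,np.round(onz(c,*q,z)[:2],3).tolist(),np.round(proj(s,onz(c,*q,z)),0).tolist()) for z in(0,.05,.1,.2,.3)])
print("cap top face",onz(c,448.6,179.9,.028))
im=c["color"][:,:,::-1].copy()
for o,(x,y,z,r) in dict(cap=(.549,-.305,.028,.014),cap0=(.549,-.305,0,.014),tor=(.422,-.309,.018,.0285)).items():
  cv2.polylines(im,[np.int32(circ(c,x,y,z,r)*16)],True,(0,0,255),1,shift=4)
a=crop(im,449,205,50,45,7)
im=s["color"][:,:,::-1].copy()
cv2.imwrite("pics/o1.png",a)
cv2.imwrite("pics/o2.png",crop(im,250,160,110,100,3.5))
E
```

```text
(290, 190) [(0, [0.521, 0.085], [280.0, 242.0]), (0.05, [0.512, 0.081], [284.0, 224.0]), (0.1, [0.503, 0.077], [288.0, 205.0]), (0.2, [0.486, 0.069], [296.0, 165.0]), (0.3, [0.469, 0.06], [306.0, 121.0])]
(296, 160) [(0, [0.598, 0.072], [252.0, 234.0]), (0.05, [0.586, 0.069], [256.0, 217.0]), (0.1, [0.573, 0.065], [261.0, 198.0]), (0.2, [0.549, 0.058], [271.0, 159.0]), (0.3, [0.525, 0.051], [281.0, 116.0])]
(301, 130) [(0, [0.676, 0.062], [223.0, 227.0]), (0.05, [0.661, 0.059], [228.0, 210.0]), (0.1, [0.645, 0.056], [234.0, 192.0]), (0.2, [0.614, 0.049], [245.0, 154.0]), (0.3, [0.583, 0.043], [257.0, 112.0])]
(306, 100) [(0, [0.756, 0.051], [196.0, 220.0]), (0.05, [0.737, 0.048], [202.0, 203.0]), (0.1, [0.718, 0.046], [207.0, 186.0]), (0.2, [0.68, 0.04], [220.0, 149.0]), (0.3, [0.642, 0.035], [234.0, 109.0])]
cap top face [ 0.54733456 -0.30470498  0.028     ]
```

View pics/o1.png

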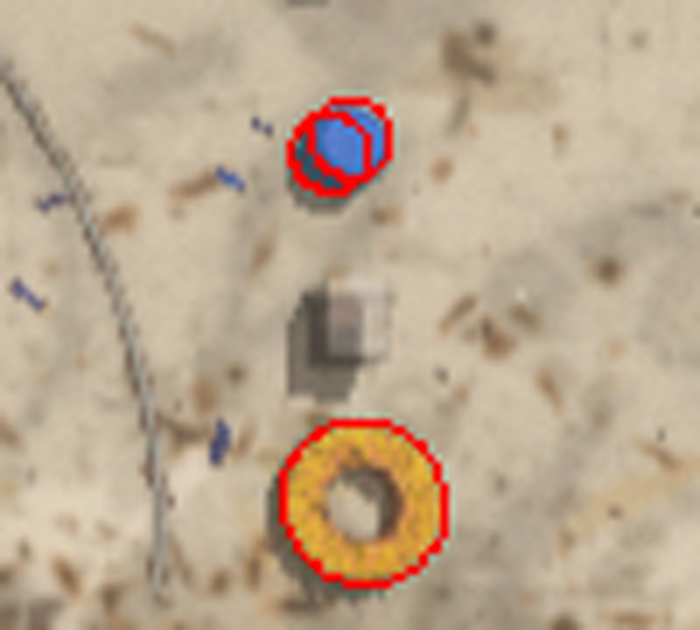

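View pics/o2.png

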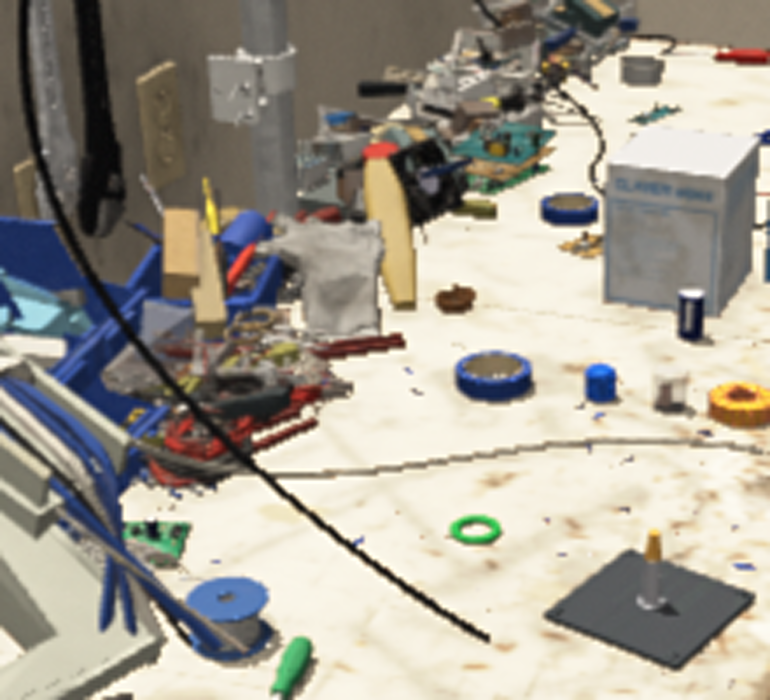

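Top and side estimates agree to within 2–5 mm, and the cable rises only well clear of the washer, at y≈0.07. Toroid overlay fits. I'll aim the jaws along world y for every part, starting with the turn.

servo_tool:
  plan:
    - {"wy": 0.13}
    - {"wy": 0.131}
    - {"dx": 0}
  fingers: -1

```text
invalid input
```

servo_tool:
  plan:
    - {"dx": 0,"dy": 0,"dz": 0,"wx": 0,"wy": 0.13,"wz": 0}
    - {"dx": 0,"dy": 0,"dz": 0,"wx": 0,"wy": 0.131,"wz": 0}
    - {"dx": 0,"dy": 0,"dz": 0,"wx": 0,"wy": 0,"wz": 0}

```text
time_s: 0.78
tool_pos: [0.161, -0.6038, 0.4046]
tcp_rot: [[-0.006, -0.0, 1.0], [-1.0, 0.0, -0.006], [-0.0, -1.0, -0.0]]
force: [0.2, 0.9, -0.1]
width: 0.0856
```

servo_tool:
  plan:
    - {"dx": -42,"dz": 42}
    - {"dx": -42,"dz": 42}
    - {"dx": -42,"dz": 42}
    - {"dx": -42,"dz": 42}
    - {"dx": -42,"dz": 42}
    - {"dx": -42,"dz": 42}
    - {"dx": -40,"dz": 35}
    - {"dx": 0}

```text
invalid input
```

servo_tool:
  plan:
    - {"dx": -42,"dy": 0,"dz": 42}
    - {"dx": -42,"dy": 0,"dz": 42}

```text
invalid input
```

servo_tool:
  plan:
    - {"dx": -42,"dy": 0,"dz": 42,"wx": 0,"wy": 0,"wz": 0}
    - {"dx": -42,"dy": 0,"dz": 42,"wx": 0,"wy": 0,"wz": 0}

```text
time_s: 1.02
tool_pos: [0.2442, -0.5206, 0.404]
tcp_rot: [[-0.006, -0.001, 1.0], [-1.0, -0.001, -0.006], [0.001, -1.0, -0.001]]
force: [1.5, -1.6, 0.2]
width: 0.0851
```

servo_tool:
  plan:
    - {"dx": -44,"dy": 0,"dz": 41,"wx": 0,"wy": 0,"wz": 0}
    - {"dx": -44,"dy": 0,"dz": 41,"wx": 0,"wy": 0,"wz": 0}
    - {"dx": -44,"dy": 0,"dz": 41,"wx": 0,"wy": 0,"wz": 0}
    - {"dx": -44,"dy": 0,"dz": 41,"wx": 0,"wy": 0,"wz": 0}
    - {"dx": -44,"dy": 0,"dz": 41,"wx": 0,"wy": 0,"wz": 0}
    - {"dx": -50,"dy": 0,"dz": 6,"wx": 0,"wy": 0,"wz": 0}
    - {"dx": -50,"dy": 0,"dz": 6,"wx": 0,"wy": 0,"wz": 0}
    - {"dx": -50,"dy": 0,"dz": 6,"wx": 0,"wy": 0,"wz": 0}
    - {"dx": -50,"dy": 0,"dz": 6,"wx": 0,"wy": 0,"wz": 0}
    - {"dx": -50,"dy": 0,"dz": 6,"wx": 0,"wy": 0,"wz": 0}

```text
time_s: 2.28
tool_pos: [0.481, -0.0328, 0.4042]
tcp_rot: [[0.034, 0.003, 0.999], [-0.999, -0.004, 0.034], [0.004, -1.0, 0.003]]
force: [0.6, -0.3, -0.6]
width: 0.0855
```

servo_tool:
  plan:
    - {"dx": -50,"dy": 0,"dz": 4,"wx": 0,"wy": 0.01,"wz": 0}
    - {"dx": -50,"dy": 0,"dz": 4,"wx": 0,"wy": 0.01,"wz": 0}
    - {"dx": -50,"dy": 0,"dz": 4,"wx": 0,"wy": 0.01,"wz": 0}
    - {"dx": -50,"dy": 20,"dz": 4,"wx": 0,"wy": 0.01,"wz": 0}
    - {"dx": -46,"dy": 50,"dz": 4,"wx": 0,"wy": 0,"wz": 0}
    - {"dx": 0,"dy": 60,"dz": 0,"wx": 0,"wy": 0,"wz": 0}
    - {"dx": 0,"dy": 20,"dz": 0,"wx": 0,"wy": 0,"wz": 0}

```text
time_s: 3.15
tool_pos: [0.4961, 0.2219, 0.2567]
tcp_rot: [[0.025, 0.011, 1.0], [-1.0, 0.001, 0.025], [-0.001, -1.0, 0.011]]
force: [-0.6, -0.2, 0.3]
width: 0.0853
```

servo_tool:
  plan:
    - {"dx": 7,"dy": 40,"dz": 6,"wx": -0.011,"wy": 0.025,"wz": 0}
    - {"dx": 0,"dy": 0,"dz": 0,"wx": 0,"wy": 0,"wz": 0}

```text
time_s: 3.4
tool_pos: [0.5024, 0.2154, 0.2146]
tcp_rot: [[0.008, -0.002, 1.0], [-1.0, 0.001, 0.008], [-0.001, -1.0, -0.002]]
force: [-0.0, -0.0, 1.6]
width: 0.0852
```

```bash
python3 - <<'E'
from meas import *
s=bot.get_state();print(s["tool_pos"],s["width"],s["force"])
t=camera("top");d=camera("side");p=np.array(s["tool_pos"])
print(proj(d,p-[0,0,.160]),proj(t,p-[0,0,.160]))
a=crop(t["color"][:,:,::-1],238,196,50,50,8);b=crop(d["color"][:,:,::-1],269,250,50,60,6.66)
cv2.imwrite("pics/a1.png",np.hstack([cv2.resize(a,(400,400)),cv2.resize(b,(400,480))[:400]]))
E
```

```text
[0.50239495 0.21541244 0.21455997] 0.08515585111135389 [-0.04206459 -0.01332045  1.58061496]
(np.float64(268.3961809838429), np.float64(255.4604849600916)) (np.float64(233.04831659918696), np.float64(192.7157887274651))
```

View pics/a1.png

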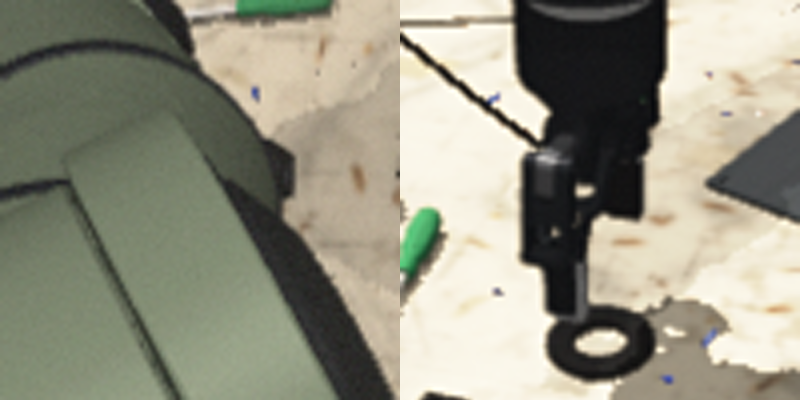

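```bash
python3 - <<'E'
from meas import *
d=camera("side")
for z in (.04,.045,.05,.055,.06): print(z,[np.round(proj(d,(.5024,y,z)),1) for y in (.2579,.27)])
E
```

```text
0.04 [array([261.5, 273.2]), array([259.4, 276.8])]
0.045 [array([261.5, 271.2]), array([259.4, 274.8])]
0.05 [array([261.4, 269.2]), array([259.3, 272.8])]
0.055 [array([261.3, 267.2]), array([259.2, 270.8])]
0.06 [array([261.2, 265.2]), array([259.1, 268.8])]
```

servo_tool:
  plan:
    - {"dx": 0,"dy": 30,"dz": 0,"wx": 0,"wy": 0.008,"wz": 0}
    - {"dx": 0,"dy": 15,"dz": 0,"wx": 0,"wy": 0,"wz": 0}
    - {"dx": 0,"dy": 0,"dz": 0,"wx": 0,"wy": 0,"wz": 0}

```text
time_s: 3.92
tool_pos: [0.5047, 0.218, 0.177]
tcp_rot: [[0.002, 0.01, 1.0], [-1.0, 0.007, 0.002], [-0.007, -1.0, 0.01]]
force: [-0.1, 0.5, -0.1]
width: 0.0856
```

servo_tool:
  plan:
    - {"dx": 0,"dy": 0,"dz": 0,"wx": 0,"wy": 0,"wz": 0}
    - {"dx": 0,"dy": 0,"dz": 0,"wx": 0,"wy": 0,"wz": 0}
    - {"dx": 0,"dy": 0,"dz": 0,"wx": 0,"wy": 0,"wz": 0}
    - {"dx": 0,"dy": 0,"dz": 0,"wx": 0,"wy": 0,"wz": 0}
  fingers: 1

```text
time_s: 4.42
tool_pos: [0.5055, 0.2185, 0.1798]
tcp_rot: [[0.002, 0.013, 1.0], [-1.0, 0.009, 0.002], [-0.009, -1.0, 0.013]]
force: [-0.3, 1.4, 1.2]
width: 0.0122
```

servo_tool:
  plan:
    - {"dx": 0,"dy": 0,"dz": 0,"wx": -0.013,"wy": 0,"wz": -0.009}
    - {"dx": 0,"dy": 0,"dz": 0,"wx": 0,"wy": 0,"wz": 0}
    - {"dx": 0,"dy": 0,"dz": 0,"wx": 0,"wy": 0,"wz": 0}
    - {"dx": 0,"dy": 0,"dz": 0,"wx": 0,"wy": 0,"wz": 0}
  fingers: -1

```text
time_s: 4.92
tool_pos: [0.5055, 0.2184, 0.1797]
tcp_rot: [[0.002, -0.001, 1.0], [-1.0, -0.001, 0.002], [0.001, -1.0, -0.001]]
force: [-0.5, -0.1, 0.3]
width: 0.083
```

```bash
cat > look.py <<'E'
from meas import *
import sys
def sv(fn,u,v,w=50,h=50,k=8,n="side"):
    c=camera(n); cv2.imwrite("pics/"+fn,crop(c["color"][:,:,::-1],u,v,w,h,k)); return c
E
python3 - <<'E'
from look import *
s=bot.get_state();print(s["tool_pos"],s["width"],np.round(s["tcp_rot"],3).tolist())
sv("a2.png",269,260,40,40,10)
E
```

```text
[0.50545329 0.21835381 0.17973351] 0.08301580785083454 [[0.002, -0.001, 1.0], [-1.0, -0.001, 0.002], [0.001, -1.0, -0.001]]
```

View pics/a2.png

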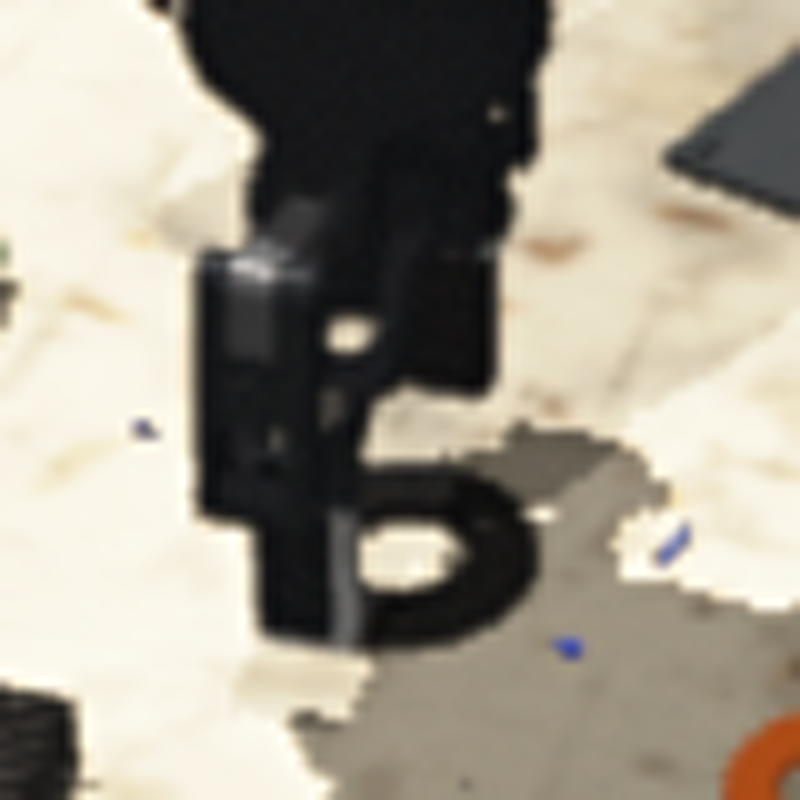

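servo_tool:
  plan:
    - {"dx": 2.5,"dy": 6,"dz": -2.5,"wx": 0,"wy": 0,"wz": 0}
    - {"dx": 0,"dy": 4,"dz": 0,"wx": 0,"wy": 0,"wz": 0}

```text
time_s: 5.22
tool_pos: [0.5027, 0.2156, 0.1692]
tcp_rot: [[0.002, -0.001, 1.0], [-1.0, -0.001, 0.002], [0.001, -1.0, -0.001]]
force: [0.5, 0.1, -0.3]
width: 0.0854
```

servo_tool:
  plan:
    - {"dx": 0,"dy": 0,"dz": 0,"wx": 0,"wy": 0,"wz": 0}
    - {"dx": 0,"dy": 0,"dz": 0,"wx": 0,"wy": 0,"wz": 0}
    - {"dx": 0,"dy": 0,"dz": 0,"wx": 0,"wy": 0,"wz": 0}
  fingers: 1

```text
time_s: 5.6
tool_pos: [0.5027, 0.2157, 0.1698]
tcp_rot: [[0.002, -0.001, 1.0], [-1.0, -0.002, 0.002], [0.002, -1.0, -0.001]]
force: [-0.7, -0.3, 2.6]
width: 0.0562
```

servo_tool:
  plan:
    - {"dx": 0,"dy": 0,"dz": 0,"wx": 0,"wy": 0,"wz": 0}
    - {"dx": 0,"dy": 0,"dz": 0,"wx": 0,"wy": 0,"wz": 0}

```text
time_s: 5.85
tool_pos: [0.5028, 0.2157, 0.17]
tcp_rot: [[0.002, -0.0, 1.0], [-1.0, -0.001, 0.002], [0.001, -1.0, -0.0]]
force: [0.3, 0.3, -0.4]
width: 0.0561
```

```bash
python3 - <<'E'
from look import *
s=bot.get_state();print(s["tool_pos"],s["width"],s["force"])
sv("a3.png",269,265,40,40,10)
E
```

```text
[0.50275161 0.21574716 0.1699882 ] 0.056081557511080474 [ 0.25143318  0.30525855 -0.35734144]
```

View pics/a3.png

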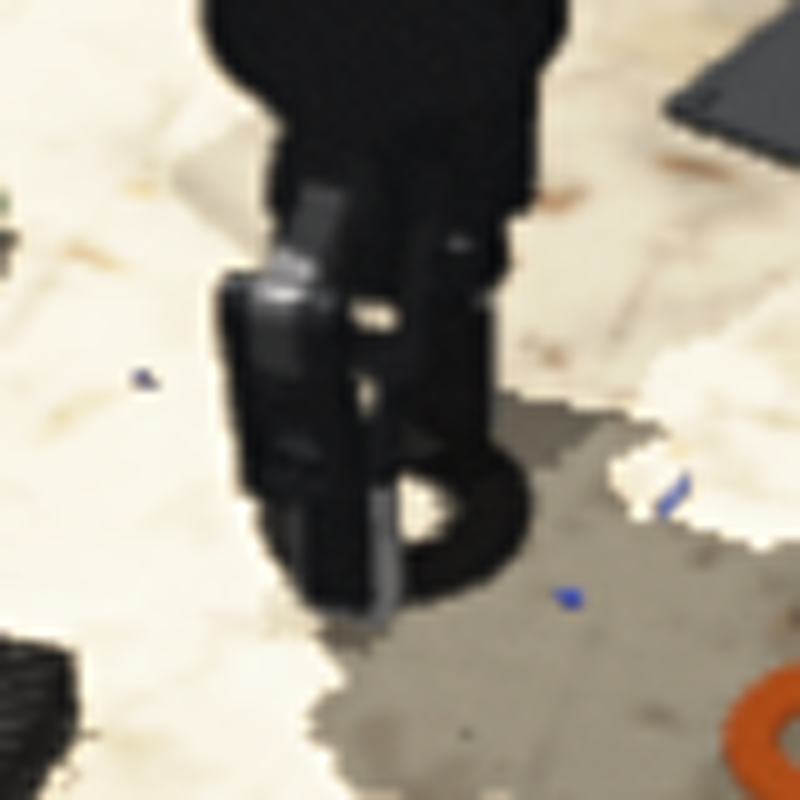

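The finger sits on the ring's edge and the ring hasn't shifted. The opening holds steady at 56 mm. I'll lift and check.

servo_tool:
  plan:
    - {"dx": 0,"dy": -20,"dz": 0,"wx": 0,"wy": 0,"wz": 0}
    - {"dx": 0,"dy": -40,"dz": 0,"wx": 0,"wy": 0,"wz": 0}
    - {"dx": 0,"dy": -40,"dz": 0,"wx": 0,"wy": 0,"wz": 0}

```text
time_s: 6.28
tool_pos: [0.5021, 0.2157, 0.2696]
tcp_rot: [[0.003, -0.006, 1.0], [-1.0, -0.004, 0.003], [0.004, -1.0, -0.006]]
force: [0.0, -0.0, -0.8]
width: 0.0562
```

```bash
python3 - <<'E'
from look import *
s=bot.get_state();print(s["tool_pos"],s["width"],s["force"])
sv("a4.png",269,240,40,40,10)
E
```

```text
[0.5020718  0.21573274 0.26960616] 0.05619775150507591 [ 0.02692403 -0.0150928  -0.76891354]
```

View pics/a4.png

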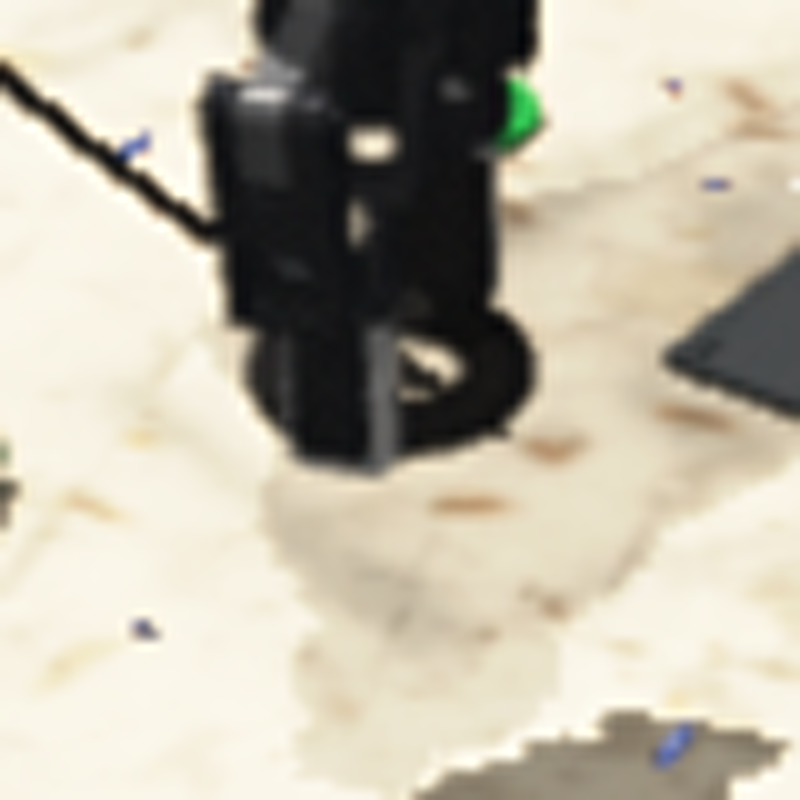

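servo_tool:
  plan:
    - {"dx": 40,"dy": 0,"dz": -16,"wx": 0.003,"wy": 0,"wz": -0.002}
    - {"dx": 40,"dy": 0,"dz": -16,"wx": 0.003,"wy": 0,"wz": -0.002}
    - {"dx": 40,"dy": 0,"dz": -16,"wx": 0,"wy": 0,"wz": 0}
    - {"dx": 40,"dy": 0,"dz": -15,"wx": 0,"wy": 0,"wz": 0}
    - {"dx": 30,"dy": 0,"dz": -12,"wx": 0,"wy": 0,"wz": 0}
    - {"dx": 9,"dy": 0,"dz": -3,"wx": 0,"wy": 0,"wz": 0}

```text
time_s: 7.08
tool_pos: [0.4236, 0.0122, 0.2753]
tcp_rot: [[0.004, 0.01, 1.0], [-1.0, -0.003, 0.004], [0.003, -1.0, 0.01]]
force: [0.1, 0.9, -0.1]
width: 0.0562
```

servo_tool:
  plan:
    - {"dx": -4,"dy": 15,"dz": 0,"wx": -0.01,"wy": 0,"wz": 0}
    - {"dx": 0,"dy": 10,"dz": 0,"wx": 0,"wy": 0,"wz": 0}

```text
time_s: 7.32
tool_pos: [0.4244, 0.0171, 0.2491]
tcp_rot: [[0.003, 0.001, 1.0], [-1.0, -0.003, 0.003], [0.003, -1.0, 0.001]]
force: [0.4, 0.1, -0.2]
width: 0.0562
```

```bash
python3 - <<'E'
from look import *
s=bot.get_state();print(s["tool_pos"],s["width"],s["force"],np.round(s["tcp_rot"],3).tolist())
c=sv("a5.png",325,210,40,40,10)
x,y,z=s["tool_pos"]; print(proj(c,(x,y,z-.17)),proj(c,(x,y,z-.164)))
E
```

```text
[0.42441408 0.01709829 0.24914915] 0.05619048546288809 [ 0.40647419  0.11131466 -0.15587238] [[0.003, 0.001, 1.0], [-1.0, -0.003, 0.003], [0.003, -1.0, 0.001]]
(np.float64(327.11119670558463), np.float64(205.50755919993375)) (np.float64(327.2062129155398), np.float64(203.30981371791063))
```

View pics/a5.png

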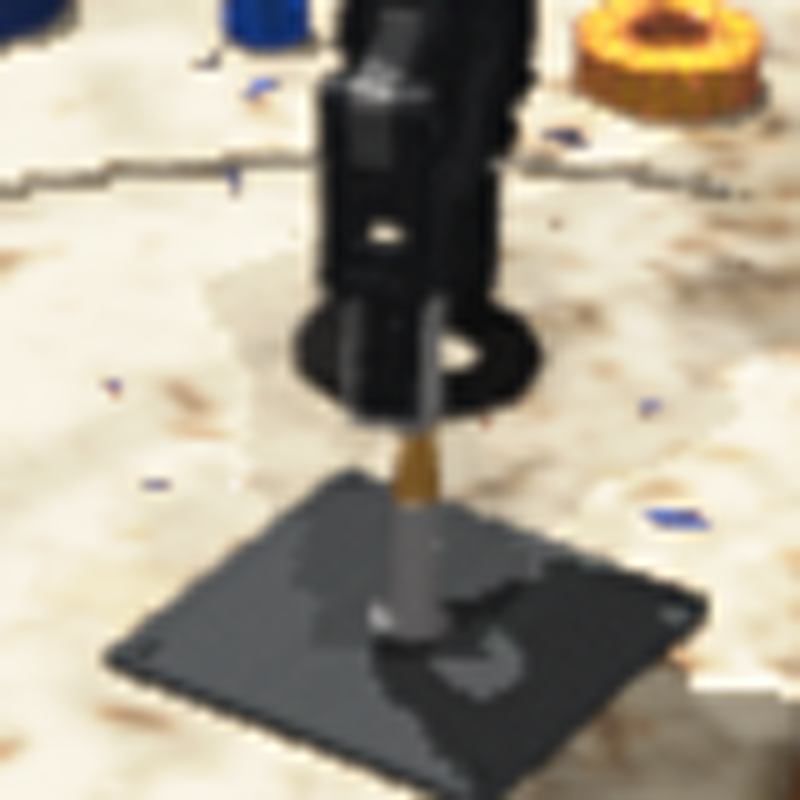

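Ring centre (u≈327) lines up with the spigot tip (u≈327). Lowering.

servo_tool:
  plan:
    - {"dx": 0,"dy": 20,"dz": 0,"wx": 0,"wy": 0,"wz": 0}
    - {"dx": 0,"dy": 20,"dz": 0,"wx": 0,"wy": 0,"wz": 0}
    - {"dx": 0,"dy": 15,"dz": 0,"wx": 0,"wy": 0,"wz": 0}
    - {"dx": 0,"dy": 9,"dz": 0,"wx": 0,"wy": 0,"wz": 0}

```text
time_s: 7.88
tool_pos: [0.4249, 0.0204, 0.1805]
tcp_rot: [[0.009, -0.001, 1.0], [-1.0, -0.002, 0.009], [0.002, -1.0, -0.001]]
force: [0.6, -1.2, -0.6]
width: 0.0562
```

servo_tool:
  plan:
    - {"dx": 3.5,"dy": 2,"dz": 0,"wx": 0,"wy": 0,"wz": 0}
    - {"dx": 0,"dy": 1,"dz": 0,"wx": 0,"wy": 0,"wz": 0}

```text
time_s: 8.12
tool_pos: [0.4251, 0.0173, 0.1769]
tcp_rot: [[0.011, -0.002, 1.0], [-1.0, -0.002, 0.011], [0.002, -1.0, -0.002]]
force: [0.6, -0.3, -0.6]
width: 0.0561
```

Release.

servo_tool:
  plan:
    - {"dx": 0,"dy": 0,"dz": 0,"wx": 0,"wy": 0,"wz": 0}
    - {"dx": 0,"dy": 0,"dz": 0,"wx": 0,"wy": 0,"wz": 0}
    - {"dx": 0,"dy": 0,"dz": 0,"wx": 0,"wy": 0,"wz": 0}
    - {"dx": 0,"dy": -20,"dz": 0,"wx": 0,"wy": 0,"wz": 0}
    - {"dx": 0,"dy": -50,"dz": 0,"wx": 0,"wy": 0,"wz": 0}
    - {"dx": 0,"dy": -40,"dz": 0,"wx": 0,"wy": 0,"wz": 0}
  fingers: -1

```text
time_s: 8.88
tool_pos: [0.4248, 0.0177, 0.2889]
tcp_rot: [[0.011, -0.005, 1.0], [-1.0, -0.002, 0.011], [0.002, -1.0, -0.005]]
force: [-0.3, -0.2, 0.5]
width: 0.0856
```

```bash
python3 - <<'E'
from look import *
s=bot.get_state();print(s["tool_pos"],s["width"],s["force"],np.round(s["tcp_rot"],3).tolist())
c=sv("a6.png",325,220,40,40,10)
E
```

```text
[0.42477678 0.0176718  0.28894498] 0.08557013187283692 [-0.32219659 -0.20147721  0.50277866] [[0.011, -0.005, 1.0], [-1.0, -0.002, 0.011], [0.002, -1.0, -0.005]]
```

View pics/a6.png

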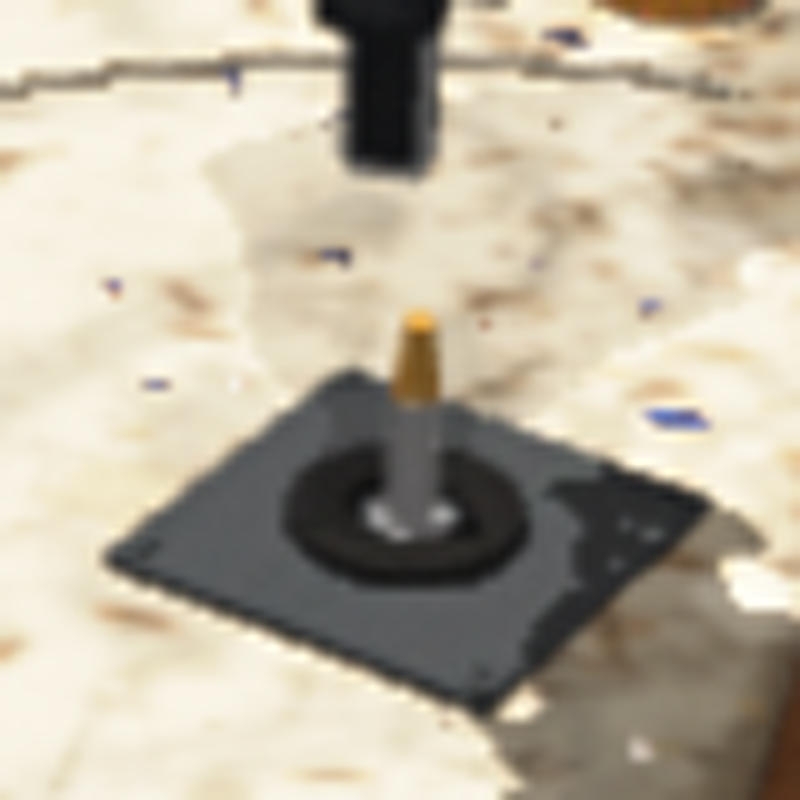

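Black pad is on flat, centred around (405,513) in the crop. Next, the toroid.

servo_tool:
  plan:
    - {"dx": 50,"dy": 0,"dz": 0,"wx": 0,"wy": 0.01,"wz": 0}
    - {"dx": 50,"dy": 0,"dz": 0,"wx": 0,"wy": 0,"wz": 0}
    - {"dx": 50,"dy": 0,"dz": 0,"wx": 0,"wy": 0,"wz": 0}
    - {"dx": 50,"dy": 0,"dz": 0,"wx": 0,"wy": 0,"wz": 0}
    - {"dx": 50,"dy": 0,"dz": 0,"wx": 0,"wy": 0,"wz": 0}
    - {"dx": 40,"dy": 0,"dz": 0,"wx": 0,"wy": 0,"wz": 0}
    - {"dx": 25,"dy": 15,"dz": 0,"wx": 0,"wy": 0,"wz": 0}
    - {"dx": 10,"dy": 15,"dz": 0,"wx": 0,"wy": 0,"wz": 0}

```text
time_s: 9.93
tool_pos: [0.4272, -0.3172, 0.2665]
tcp_rot: [[0.003, 0.009, 1.0], [-1.0, -0.004, 0.003], [0.004, -1.0, 0.009]]
force: [-0.3, 0.5, -0.2]
width: 0.0853
```

```bash
python3 - <<'E'
from look import *
s=bot.get_state()
d=camera("side");t=camera("top")
print("side pad",onz(d,325.5,231.3,.009))
im=d["color"][:,:,::-1].copy()
a=crop(im,345,165,40,50,8)
im=t["color"][:,:,::-1].copy()
for x,y,z,r in[(.4245,.0165,.012,.030),(.4245,.0165,.006,.0065)]: cv2.polylines(im,[np.int32(circ(t,x,y,z,r)*16)],True,(0,0,255),1,shift=4)
b=crop(im,317,229,20,20,20)
cv2.imwrite("pics/b1.png",np.hstack([cv2.resize(a,(400,500)),cv2.resize(b,(400,500))]))
E
```

```text
side pad [0.42471606 0.02148137 0.009     ]
```

View pics/b1.png

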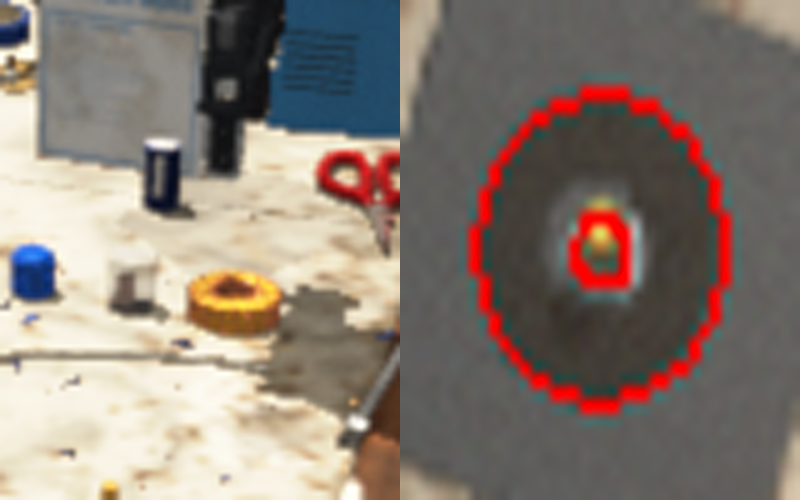

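servo_tool:
  plan:
    - {"dx": -9,"dy": 20,"dz": -5,"wx": -0.009,"wy": 0,"wz": -0.004}
    - {"dx": 0,"dy": 15,"dz": 0,"wx": 0,"wy": 0,"wz": 0}
    - {"dx": 0,"dy": 5,"dz": 0,"wx": 0,"wy": 0,"wz": 0}

```text
time_s: 10.4
tool_pos: [0.4233, -0.3045, 0.2253]
tcp_rot: [[0.007, -0.001, 1.0], [-1.0, -0.006, 0.007], [0.006, -1.0, -0.001]]
force: [0.3, 0.0, 0.1]
width: 0.0856
```

```bash
python3 - <<'E'
from look import *
s=bot.get_state();print(s["tool_pos"],s["width"],s["force"])
c=sv("b2.png",345,165,40,40,10)
x,y,z=s["tool_pos"];print(proj(c,(x,y+.0435,z-.161)))
E
```

```text
[ 0.42333556 -0.30447283  0.22525225] 0.08561999774753394 [0.32027235 0.00840109 0.11561322]
(np.float64(349.35304622608743), np.float64(164.394876379563))
```

View pics/b2.png

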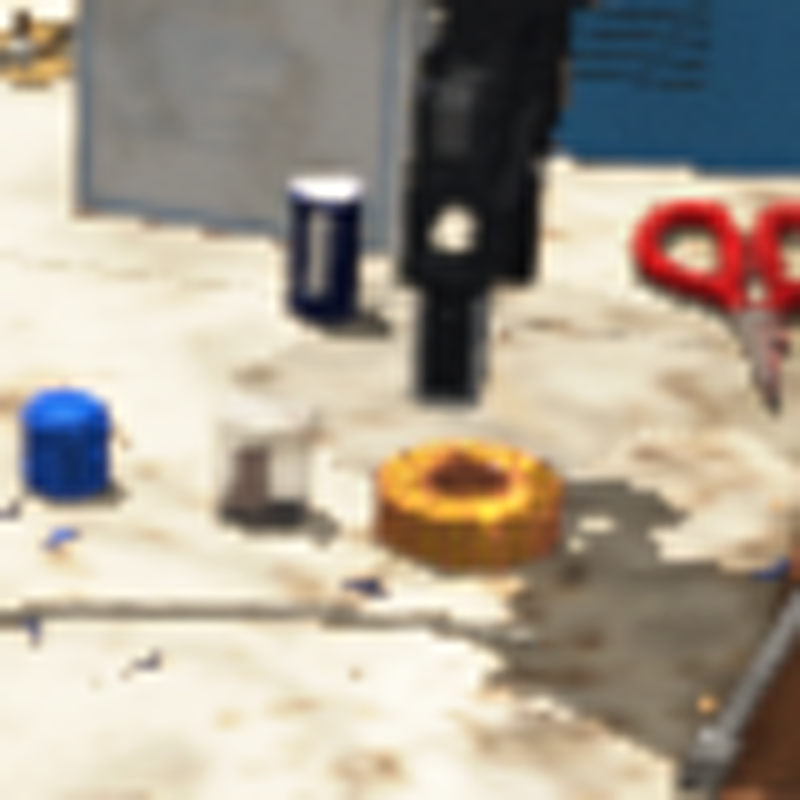

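servo_tool:
  plan:
    - {"dx": 3,"dy": 20,"dz": -1.5,"wx": 0,"wy": 0.007,"wz": -0.006}
    - {"dx": 0,"dy": 20,"dz": 0,"wx": 0,"wy": 0,"wz": 0}
    - {"dx": 0,"dy": 10,"dz": 0,"wx": 0,"wy": 0,"wz": 0}
    - {"dx": 0,"dy": 3,"dz": 0,"wx": 0,"wy": 0,"wz": 0}

```text
time_s: 10.95
tool_pos: [0.4233, -0.3084, 0.1727]
tcp_rot: [[0.001, 0.002, 1.0], [-1.0, -0.014, 0.001], [0.014, -1.0, 0.002]]
force: [-0.3, 0.1, 0.9]
width: 0.0857
```

servo_tool:
  plan:
    - {"dx": 0,"dy": 0,"dz": -1,"wx": 0,"wy": 0,"wz": 0.014}
    - {"dx": 0,"dy": 0,"dz": 0,"wx": 0,"wy": 0,"wz": 0}

```text
time_s: 11.2
tool_pos: [0.4225, -0.3085, 0.1736]
tcp_rot: [[0.001, 0.003, 1.0], [-1.0, 0.001, 0.001], [-0.001, -1.0, 0.003]]
force: [-0.8, 1.1, 0.8]
width: 0.0857
```

servo_tool:
  plan:
    - {"dx": 0,"dy": 0,"dz": 0,"wx": 0,"wy": 0,"wz": 0}
    - {"dx": 0,"dy": 0,"dz": 0,"wx": 0,"wy": 0,"wz": 0}
    - {"dx": 0,"dy": 0,"dz": 0,"wx": 0,"wy": 0,"wz": 0}
    - {"dx": 0,"dy": 0,"dz": 0,"wx": 0,"wy": 0,"wz": 0}
  fingers: 1

```text
time_s: 11.7
tool_pos: [0.4227, -0.3087, 0.1752]
tcp_rot: [[0.001, 0.004, 1.0], [-1.0, -0.0, 0.001], [0.0, -1.0, 0.004]]
force: [-0.0, 0.1, -1.3]
width: 0.0525
```

servo_tool:
  plan:
    - {"dx": 0,"dy": -30,"dz": 0,"wx": 0,"wy": 0,"wz": 0}
    - {"dx": 0,"dy": -40,"dz": 0,"wx": 0,"wy": 0,"wz": 0}
    - {"dx": 0,"dy": -30,"dz": 0,"wx": 0,"wy": 0,"wz": 0}

```text
time_s: 12.08
tool_pos: [0.4218, -0.3081, 0.2756]
tcp_rot: [[0.001, 0.0, 1.0], [-1.0, 0.002, 0.001], [-0.002, -1.0, 0.0]]
force: [0.9, -0.8, -1.6]
width: 0.0525
```

```bash
python3 - <<'E'
from look import *
s=bot.get_state();print(s["tool_pos"],s["width"],s["force"])
c=sv("b3.png",345,145,40,40,10)
x,y,z=s["tool_pos"];print(proj(c,(x,y,z-.175+.009)))
E
```

```text
[ 0.42180792 -0.30809876  0.27564528] 0.05247474405362218 [ 0.87321681 -0.75994501 -1.59388787]
(np.float64(353.8534422863322), np.float64(143.8837363051332))
```

View pics/b3.png

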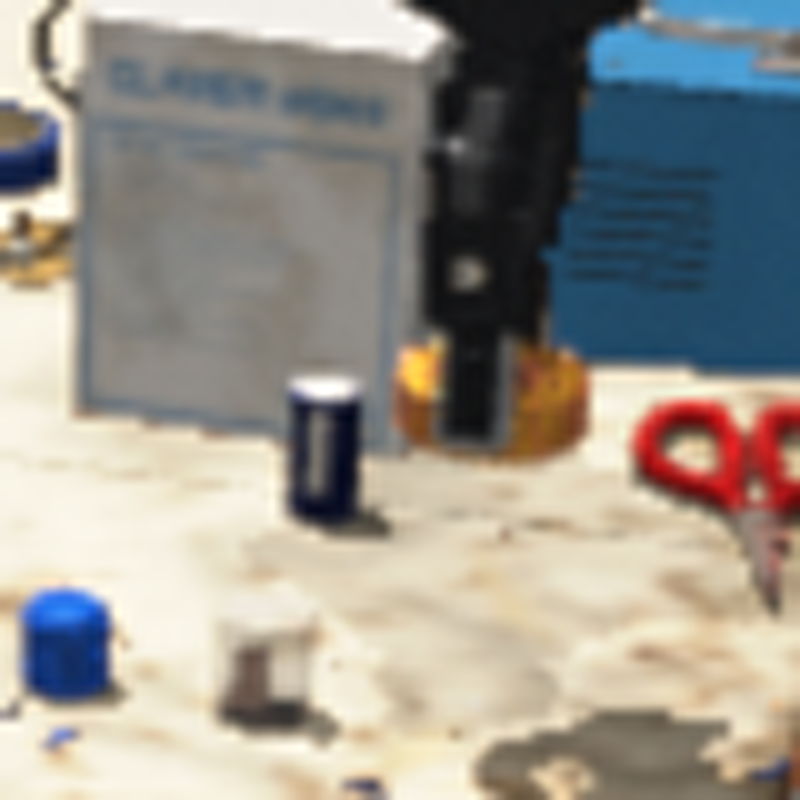

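Toroid held, centre u≈354.2 against 353.9 predicted. Carrying it to the spigot.

servo_tool:
  plan:
    - {"dx": -40,"dy": -5,"dz": 0,"wx": 0,"wy": 0,"wz": 0}
    - {"dx": -50,"dy": 0,"dz": 0,"wx": 0,"wy": 0,"wz": 0}
    - {"dx": -50,"dy": 0,"dz": 0,"wx": 0,"wy": 0,"wz": 0}
    - {"dx": -50,"dy": 0,"dz": 0,"wx": 0,"wy": 0,"wz": 0}
    - {"dx": -50,"dy": 0,"dz": 0,"wx": 0,"wy": 0,"wz": 0}
    - {"dx": -45,"dy": 0,"dz": 0,"wx": 0,"wy": 0,"wz": 0}
    - {"dx": -25,"dy": 0,"dz": 0,"wx": 0,"wy": 0,"wz": 0}
    - {"dx": -8,"dy": 0,"dz": 0,"wx": 0,"wy": 0,"wz": 0}

```text
time_s: 13.12
tool_pos: [0.4224, 0.018, 0.2841]
tcp_rot: [[-0.001, 0.008, 1.0], [-1.0, -0.001, -0.001], [0.001, -1.0, 0.008]]
force: [0.9, -0.1, -1.9]
width: 0.0525
```

servo_tool:
  plan:
    - {"dx": 0,"dy": 12,"dz": 2,"wx": -0.008,"wy": 0,"wz": 0}
    - {"dx": 0,"dy": 8,"dz": 0,"wx": 0,"wy": 0,"wz": 0}

```text
time_s: 13.38
tool_pos: [0.4248, 0.0169, 0.263]
tcp_rot: [[-0.002, 0.0, 1.0], [-1.0, -0.002, -0.002], [0.002, -1.0, 0.0]]
force: [-0.5, -0.6, -1.1]
width: 0.0528
```

```bash
python3 - <<'E'
from look import *
s=bot.get_state();print(s["tool_pos"],s["width"],s["force"])
c=sv("b4.png",325,205,40,40,10)
x,y,z=s["tool_pos"];print(proj(c,(x,y,z-.175+.009)))
E
```

```text
[0.4248079  0.01687306 0.26303201] 0.05280224193460312 [-0.48459268 -0.61527942 -1.14181365]
(np.float64(327.25522966935216), np.float64(198.85563860978456))
```

View pics/b4.png

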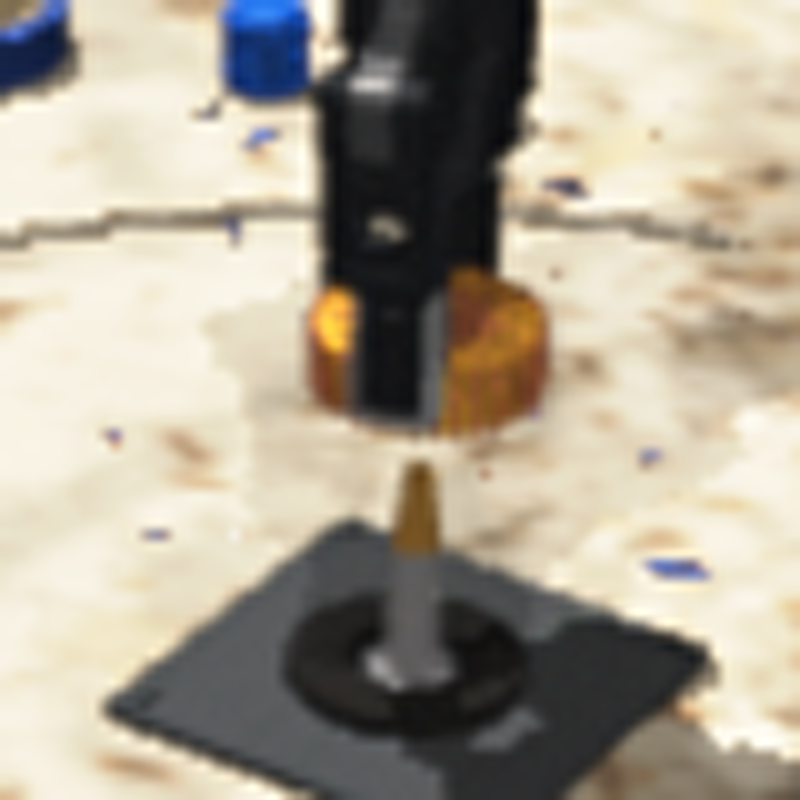

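servo_tool:
  plan:
    - {"dx": 0.5,"dy": 20,"dz": 0,"wx": 0,"wy": 0,"wz": 0}
    - {"dx": 0.5,"dy": 20,"dz": 0,"wx": 0,"wy": 0,"wz": 0}
    - {"dx": 1,"dy": 18,"dz": 0,"wx": 0,"wy": 0,"wz": 0}
    - {"dx": 1,"dy": 10,"dz": 0,"wx": 0,"wy": 0,"wz": 0}
    - {"dx": 0,"dy": 2,"dz": 0,"wx": 0,"wy": 0,"wz": 0}

```text
time_s: 14.05
tool_pos: [0.4243, 0.0096, 0.1888]
tcp_rot: [[-0.009, -0.003, 1.0], [-1.0, -0.003, -0.009], [0.003, -1.0, -0.003]]
force: [-0.7, -0.5, -1.5]
width: 0.0526
```

servo_tool:
  plan:
    - {"dx": -5,"dy": 0,"dz": 0,"wx": 0,"wy": 0,"wz": 0.003}
    - {"dx": -2.5,"dy": 0.5,"dz": 0,"wx": 0,"wy": 0,"wz": 0}
    - {"dx": 0,"dy": 0.5,"dz": 0,"wx": 0,"wy": 0,"wz": 0}

```text
time_s: 14.42
tool_pos: [0.4248, 0.0176, 0.1887]
tcp_rot: [[-0.009, -0.001, 1.0], [-1.0, 0.0, -0.009], [-0.0, -1.0, -0.001]]
force: [0.0, 0.1, -1.5]
width: 0.0525
```

servo_tool:
  plan:
    - {"dx": 0.5,"dy": 0.8,"dz": 0,"wx": 0,"wy": 0,"wz": 0}
    - {"dx": 0,"dy": 0,"dz": 0,"wx": 0,"wy": 0,"wz": 0}

```text
time_s: 14.68
tool_pos: [0.4249, 0.017, 0.1882]
tcp_rot: [[-0.009, -0.0, 1.0], [-1.0, 0.001, -0.009], [-0.001, -1.0, -0.0]]
force: [0.5, -0.2, -2.1]
width: 0.0524
```

servo_tool:
  plan:
    - {"dx": 0,"dy": 0,"dz": 0,"wx": 0,"wy": 0,"wz": 0}
    - {"dx": 0,"dy": 0,"dz": 0,"wx": 0,"wy": 0,"wz": 0}
    - {"dx": 0,"dy": 0,"dz": 0,"wx": 0,"wy": 0,"wz": 0}
    - {"dx": 0,"dy": -20,"dz": 0,"wx": 0,"wy": 0,"wz": 0}
    - {"dx": 0,"dy": -50,"dz": 0,"wx": 0,"wy": 0,"wz": 0}
    - {"dx": 0,"dy": -40,"dz": 0,"wx": 0,"wy": 0,"wz": 0}
  fingers: -1

```text
time_s: 15.42
tool_pos: [0.4243, 0.0172, 0.299]
tcp_rot: [[-0.008, -0.006, 1.0], [-1.0, -0.0, -0.008], [0.0, -1.0, -0.006]]
force: [0.6, -0.1, 0.1]
width: 0.0853
```

```bash
python3 - <<'E'
from look import *
s=bot.get_state();print(s["tool_pos"],s["width"],np.round(s["tcp_rot"],3).tolist())
c=sv("b5.png",325,220,40,40,10)
E
```

```text
[0.42429538 0.01719021 0.298982  ] 0.08527089942527577 [[-0.008, -0.006, 1.0], [-1.0, -0.0, -0.008], [0.0, -1.0, -0.006]]
```

View pics/b5.png

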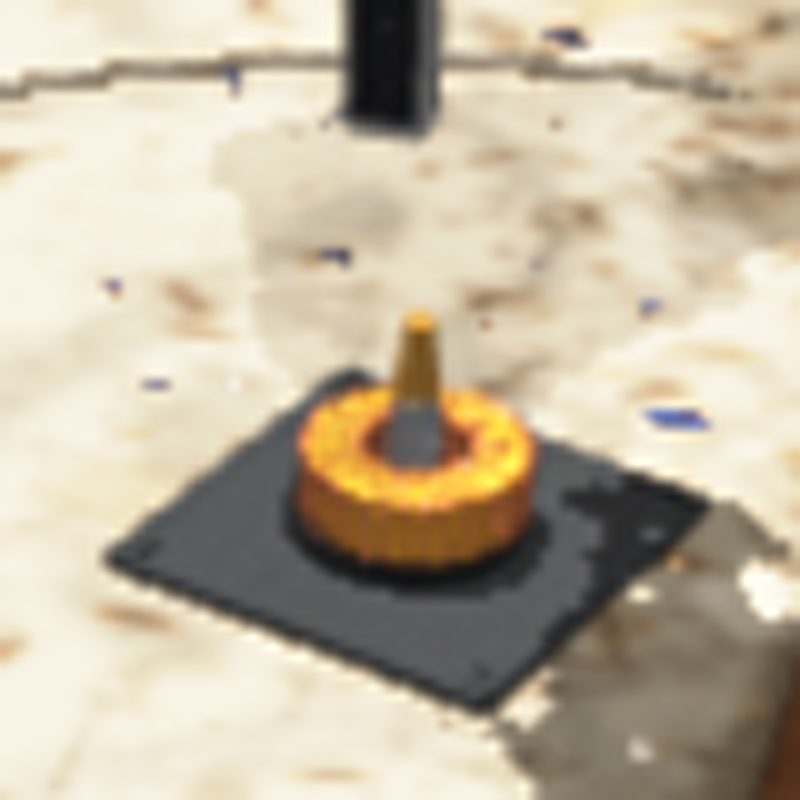

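Toroid is seated flat around the spigot. Next, the orange pad.

servo_tool:
  plan:
    - {"dx": -40,"dy": 0,"dz": -6,"wx": 0,"wy": -0.008,"wz": 0}
    - {"dx": -50,"dy": 0,"dz": -8,"wx": 0,"wy": 0,"wz": 0}
    - {"dx": -50,"dy": 0,"dz": -8,"wx": 0,"wy": 0,"wz": 0}
    - {"dx": -50,"dy": 10,"dz": -8,"wx": 0,"wy": 0,"wz": 0}
    - {"dx": -35,"dy": 25,"dz": -4,"wx": 0,"wy": 0,"wz": 0}
    - {"dx": -15,"dy": 25,"dz": 0,"wx": 0,"wy": 0,"wz": 0}

```text
time_s: 16.23
tool_pos: [0.3924, 0.2634, 0.2446]
tcp_rot: [[-0.006, 0.007, 1.0], [-1.0, 0.003, -0.006], [-0.003, -1.0, 0.007]]
force: [1.5, 0.3, 0.8]
width: 0.0855
```

servo_tool:
  plan:
    - {"dx": 0,"dy": 25,"dz": 0,"wx": -0.007,"wy": -0.006,"wz": -0.003}
    - {"dx": 0,"dy": 15,"dz": 0,"wx": 0,"wy": 0,"wz": 0}

```text
time_s: 16.48
tool_pos: [0.3917, 0.2652, 0.2025]
tcp_rot: [[0.003, -0.001, 1.0], [-1.0, -0.0, 0.003], [0.0, -1.0, -0.001]]
force: [0.3, -0.2, -0.1]
width: 0.0854
```

```bash
python3 - <<'E'
from look import *
s=bot.get_state();print(s["tool_pos"],s["width"],np.round(s["tcp_rot"],3).tolist())
c=sv("c3.png",313,285,40,40,10)
x,y,z=s["tool_pos"];print(proj(c,(x,y+.0435,z-.161)),proj(c,(.391,.2625,.003)),proj(c,(.392,.2625,.003)))
E
```

```text
[0.39173352 0.26520041 0.20251626] 0.08543764213902925 [[0.003, -0.001, 1.0], [-1.0, -0.0, 0.003], [0.0, -1.0, -0.001]]
(np.float64(307.70937017236054), np.float64(298.9836368909928)) (np.float64(313.8145380682368), np.float64(299.1304155472973)) (np.float64(313.33133983023026), np.float64(299.0367475400511))
```

View pics/c3.png

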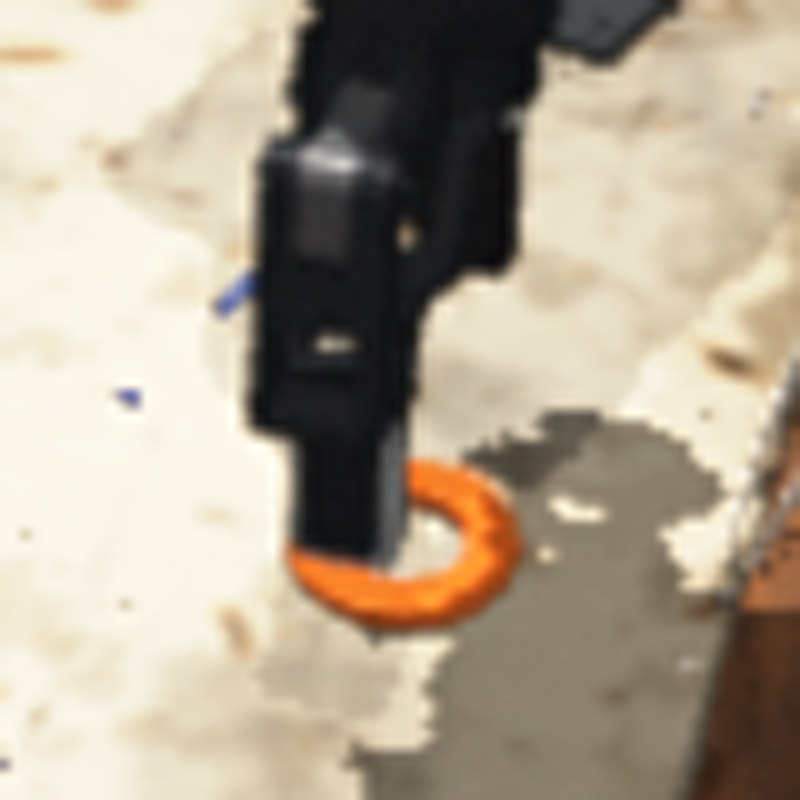

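servo_tool:
  plan:
    - {"dx": 2,"dy": 15,"dz": 0,"wx": 0,"wy": 0,"wz": 0}
    - {"dx": 0.5,"dy": 10,"dz": 0,"wx": 0,"wy": 0,"wz": 0}
    - {"dx": 0,"dy": 4,"dz": 0,"wx": 0,"wy": 0,"wz": 0}
    - {"dx": 0,"dy": 1.5,"dz": 0,"wx": 0,"wy": 0,"wz": 0}

```text
time_s: 17.02
tool_pos: [0.3916, 0.2626, 0.1705]
tcp_rot: [[0.003, -0.002, 1.0], [-1.0, -0.001, 0.003], [0.001, -1.0, -0.002]]
force: [0.1, -0.5, 0.8]
width: 0.0855
```

servo_tool:
  plan:
    - {"dx": 0,"dy": -0.5,"dz": 0,"wx": 0,"wy": 0,"wz": 0}
    - {"dx": 0,"dy": 0,"dz": 0,"wx": 0,"wy": 0,"wz": 0}
    - {"dx": 0,"dy": 0,"dz": 0,"wx": 0,"wy": 0,"wz": 0}
    - {"dx": 0,"dy": 0,"dz": 0,"wx": 0,"wy": 0,"wz": 0}
    - {"dx": 0,"dy": 0,"dz": 0,"wx": 0,"wy": 0,"wz": 0}
  fingers: 1

```text
time_s: 17.65
tool_pos: [0.3919, 0.2628, 0.173]
tcp_rot: [[0.003, 0.0, 1.0], [-1.0, 0.0, 0.003], [-0.0, -1.0, 0.0]]
force: [0.2, 0.5, 0.0]
width: 0.0439
```

servo_tool:
  plan:
    - {"dx": 0,"dy": -20,"dz": 0,"wx": 0,"wy": 0,"wz": 0}
    - {"dx": 0,"dy": -45,"dz": 0,"wx": 0,"wy": 0,"wz": 0}
    - {"dx": 0,"dy": -40,"dz": 0,"wx": 0,"wy": 0,"wz": 0}

```text
time_s: 18.02
tool_pos: [0.3913, 0.2626, 0.2785]
tcp_rot: [[0.004, -0.004, 1.0], [-1.0, -0.003, 0.004], [0.003, -1.0, -0.004]]
force: [0.5, 0.6, -0.2]
width: 0.0444
```

```bash
python3 - <<'E'
from look import *
s=bot.get_state();print(s["tool_pos"],s["width"],np.round(s["tcp_rot"],3).tolist())
c=sv("c4.png",313,255,40,40,10)
x,y,z=s["tool_pos"];print(proj(c,(x,y,z-.173+.003)))
E
```

```text
[0.39126387 0.26255757 0.27845124] 0.044354110400236055 [[0.004, -0.004, 1.0], [-1.0, -0.003, 0.004], [0.003, -1.0, -0.004]]
(np.float64(315.0081391085541), np.float64(256.07885971063774))
```

View pics/c4.png

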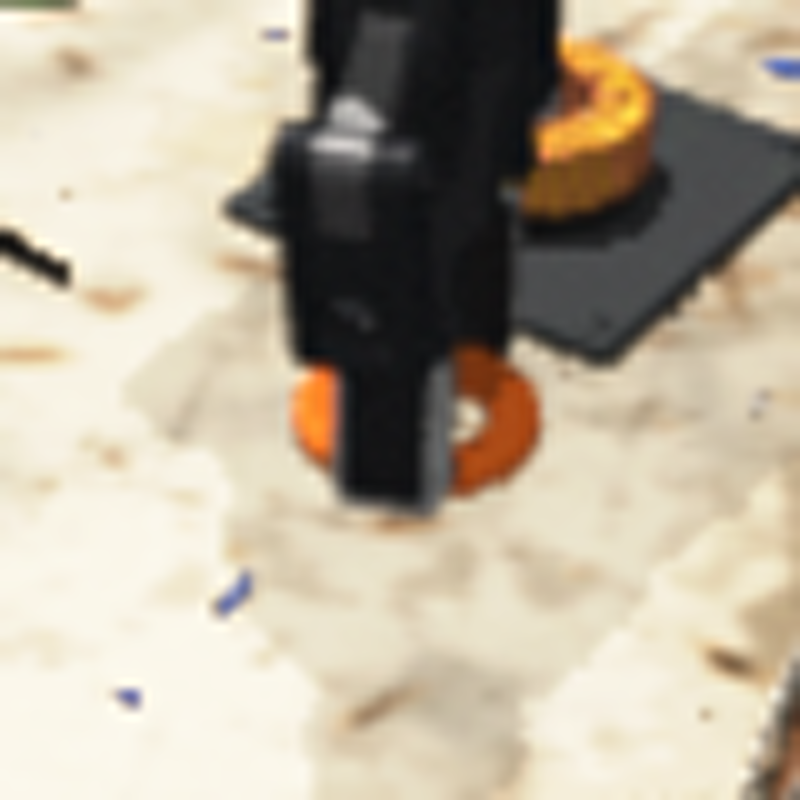

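servo_tool:
  plan:
    - {"dx": 40,"dy": 0,"dz": 6,"wx": 0,"wy": 0,"wz": 0}
    - {"dx": 50,"dy": 0,"dz": 8,"wx": 0,"wy": 0,"wz": 0}
    - {"dx": 50,"dy": 0,"dz": 7,"wx": 0,"wy": 0,"wz": 0}
    - {"dx": 50,"dy": 0,"dz": 7,"wx": 0,"wy": 0,"wz": 0}
    - {"dx": 35,"dy": 0,"dz": 5,"wx": 0,"wy": 0,"wz": 0}
    - {"dx": 15,"dy": 0,"dz": 0,"wx": 0,"wy": 0,"wz": 0}
    - {"dx": 3,"dy": 0,"dz": 0,"wx": 0,"wy": 0,"wz": 0}

```text
time_s: 18.95
tool_pos: [0.4272, 0.0134, 0.284]
tcp_rot: [[0.004, 0.005, 1.0], [-1.0, 0.003, 0.004], [-0.003, -1.0, 0.005]]
force: [0.5, 0.8, -0.5]
width: 0.0443
```

servo_tool:
  plan:
    - {"dx": -3,"dy": 15,"dz": -3,"wx": -0.005,"wy": 0,"wz": -0.003}
    - {"dx": 0,"dy": 10,"dz": 0,"wx": 0,"wy": 0,"wz": 0}
    - {"dx": 0,"dy": 4,"dz": 0,"wx": 0,"wy": 0,"wz": 0}

```text
time_s: 19.32
tool_pos: [0.4239, 0.0185, 0.2528]
tcp_rot: [[0.006, -0.0, 1.0], [-1.0, 0.0, 0.006], [-0.0, -1.0, -0.0]]
force: [0.9, 0.4, -0.0]
width: 0.044
```

```bash
python3 - <<'E'
from look import *
s=bot.get_state();print(s["tool_pos"],s["width"],np.round(s["tcp_rot"],3).tolist())
c=sv("c5.png",325,210,40,40,10)
x,y,z=s["tool_pos"];print(proj(c,(x,y,z-.173+.003)))
E
```

```text
[0.42387962 0.01854455 0.25280966] 0.044014215795442076 [[0.006, -0.0, 1.0], [-1.0, 0.0, 0.006], [-0.0, -1.0, -0.0]]
(np.float64(327.248694785435), np.float64(204.48862920110216))
```

View pics/c5.png

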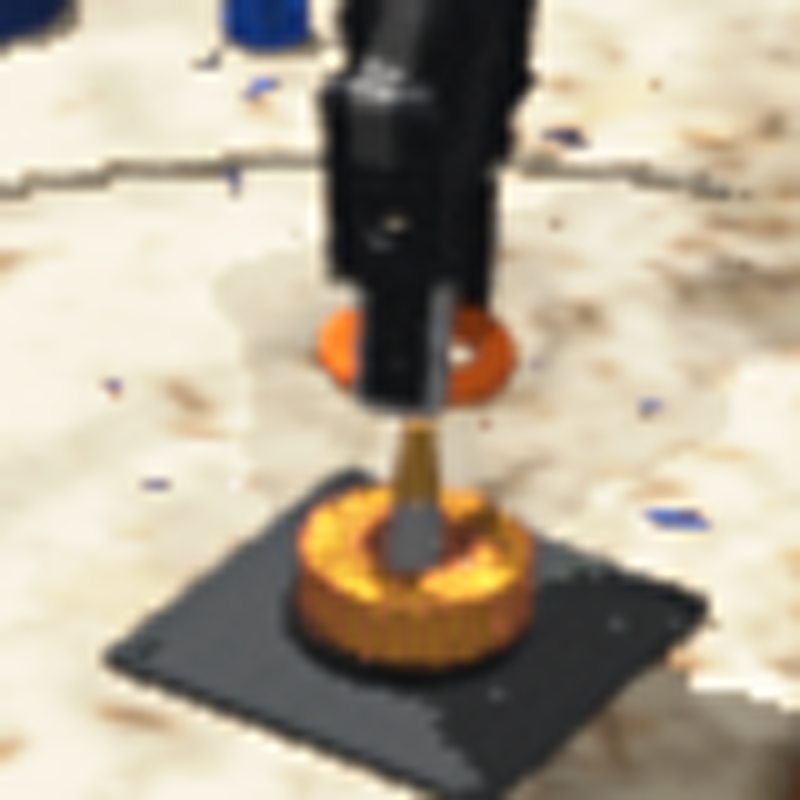

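servo_tool:
  plan:
    - {"dx": 1.5,"dy": 15,"dz": 0.5,"wx": 0,"wy": 0,"wz": 0}
    - {"dx": 0,"dy": 15,"dz": 0,"wx": 0,"wy": 0,"wz": 0}
    - {"dx": 0,"dy": 10,"dz": 0,"wx": 0,"wy": 0,"wz": 0}
    - {"dx": 0,"dy": 4,"dz": 0,"wx": 0,"wy": 0,"wz": 0}

```text
time_s: 19.88
tool_pos: [0.4247, 0.0183, 0.2073]
tcp_rot: [[0.009, 0.0, 1.0], [-1.0, 0.001, 0.009], [-0.001, -1.0, 0.0]]
force: [0.3, 0.8, 0.0]
width: 0.0441
```

servo_tool:
  plan:
    - {"dx": 1,"dy": 2,"dz": 0,"wx": 0,"wy": -0.009,"wz": 0}
    - {"dx": 0,"dy": 1,"dz": 0,"wx": 0,"wy": 0,"wz": 0}

```text
time_s: 20.12
tool_pos: [0.4248, 0.0174, 0.2044]
tcp_rot: [[0.018, 0.0, 1.0], [-1.0, 0.001, 0.018], [-0.001, -1.0, 0.0]]
force: [-0.3, -0.5, -0.3]
width: 0.044
```

servo_tool:
  plan:
    - {"dx": 0,"dy": 0,"dz": 0,"wx": 0,"wy": 0,"wz": 0}
    - {"dx": 0,"dy": 0,"dz": 0,"wx": 0,"wy": 0,"wz": 0}
    - {"dx": 0,"dy": 0,"dz": 0,"wx": 0,"wy": 0,"wz": 0}
    - {"dx": 0,"dy": 0,"dz": 0,"wx": 0,"wy": 0,"wz": 0}
    - {"dx": 0,"dy": -30,"dz": 0,"wx": 0,"wy": 0,"wz": 0}
    - {"dx": 0,"dy": -50,"dz": 0,"wx": 0,"wy": 0.018,"wz": 0}
  fingers: -1

```text
time_s: 20.88
tool_pos: [0.4242, 0.0174, 0.2844]
tcp_rot: [[0.001, -0.005, 1.0], [-1.0, 0.0, 0.001], [-0.0, -1.0, -0.005]]
force: [0.7, -2.0, 0.4]
width: 0.0856
```

```bash
python3 - <<'E'
from look import *
s=bot.get_state();print(s["tool_pos"],s["width"],np.round(s["tcp_rot"],3).tolist())
c=sv("c6.png",325,220,40,40,10)
E
```

```text
[0.42422737 0.01735796 0.28439607] 0.08561027190750087 [[0.001, -0.005, 1.0], [-1.0, 0.0, 0.001], [-0.0, -1.0, -0.005]]
```

View pics/c6.png

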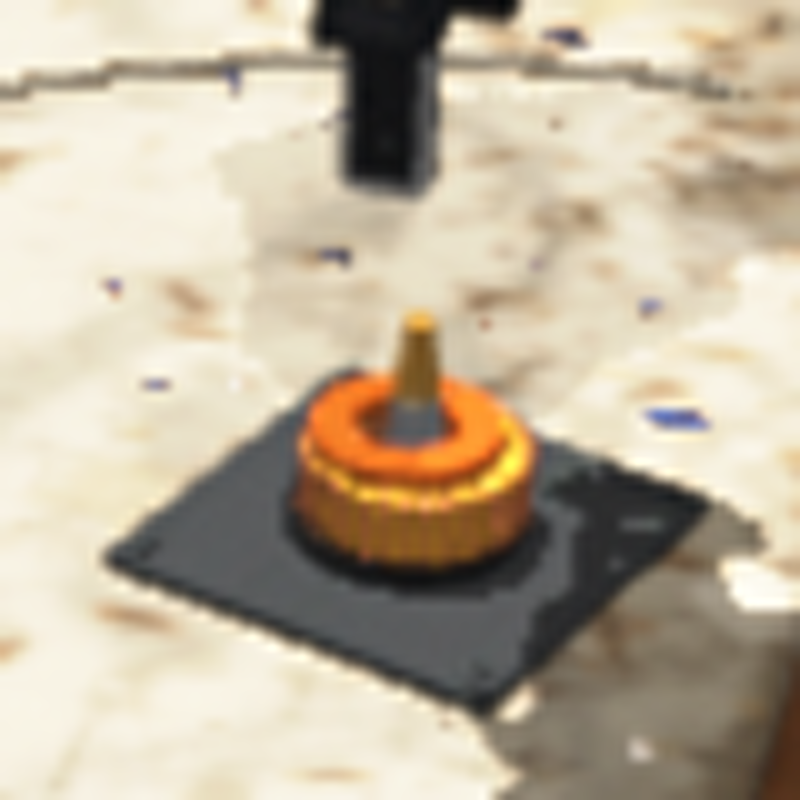

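Orange pad is on flat, about 2–3 mm off centre, which is within tolerance. Next, the washer.

servo_tool:
  plan:
    - {"dx": 18,"dy": 0,"dz": 40,"wx": 0,"wy": 0,"wz": 0}
    - {"dx": 20,"dy": 0,"dz": 48,"wx": 0,"wy": 0,"wz": 0}
    - {"dx": 15,"dy": 15,"dz": 35,"wx": 0,"wy": 0,"wz": 0}
    - {"dx": 8,"dy": 20,"dz": 20,"wx": 0,"wy": 0,"wz": 0}
    - {"dx": 2,"dy": 20,"dz": 6,"wx": 0,"wy": 0,"wz": 0}

```text
time_s: 21.55
tool_pos: [0.5795, -0.0479, 0.238]
tcp_rot: [[-0.001, 0.01, 1.0], [-1.0, 0.001, -0.001], [-0.001, -1.0, 0.01]]
force: [0.2, -0.2, -0.3]
width: 0.0856
```

servo_tool:
  plan:
    - {"dx": 0,"dy": 15,"dz": -3,"wx": -0.01,"wy": 0,"wz": 0}
    - {"dx": 0,"dy": 15,"dz": 0,"wx": 0,"wy": 0,"wz": 0}

```text
time_s: 21.8
tool_pos: [0.5761, -0.0479, 0.2062]
tcp_rot: [[-0.001, -0.002, 1.0], [-1.0, 0.001, -0.001], [-0.001, -1.0, -0.002]]
force: [0.5, -0.2, -0.2]
width: 0.0852
```

```bash
python3 - <<'E'
from look import *
s=bot.get_state();print(s["tool_pos"],s["width"],np.round(s["tcp_rot"],3).tolist())
c=sv("d1.png",280,200,40,40,10)
x,y,z=s["tool_pos"];print(proj(c,(x,y+.0435,z-.164)),proj(c,(.5765,-.048,.0025)))
E
```

```text
[ 0.57613589 -0.04789615  0.20616119] 0.08522044053501296 [[-0.001, -0.002, 1.0], [-1.0, 0.001, -0.001], [-0.001, -1.0, -0.002]]
(np.float64(269.94792710704445), np.float64(205.4420861489557)) (np.float64(275.603626640851), np.float64(210.6411304173533))
```

View pics/d1.png

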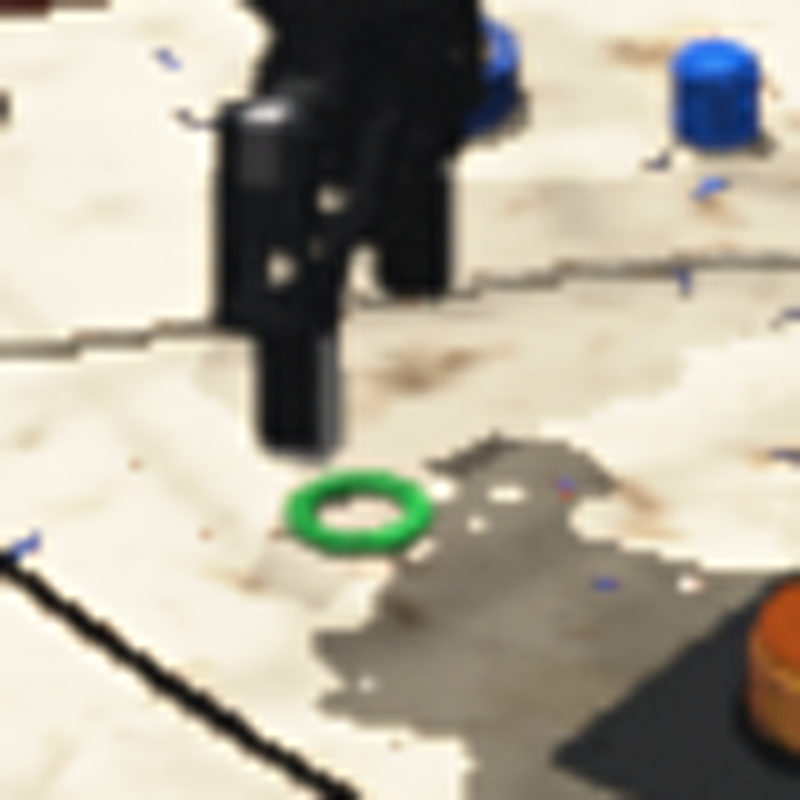

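servo_tool:
  plan:
    - {"dx": 0,"dy": 15,"dz": 0,"wx": 0,"wy": 0,"wz": 0}
    - {"dx": 0,"dy": 13,"dz": 0,"wx": 0,"wy": 0,"wz": 0}
    - {"dx": 0,"dy": 5,"dz": 0,"wx": 0,"wy": 0,"wz": 0}
    - {"dx": 0,"dy": 1,"dz": 0,"wx": 0,"wy": 0,"wz": 0}

```text
time_s: 22.35
tool_pos: [0.5753, -0.0473, 0.1685]
tcp_rot: [[0.0, -0.003, 1.0], [-1.0, 0.001, 0.0], [-0.001, -1.0, -0.003]]
force: [0.2, 0.8, 0.5]
width: 0.0851
```

servo_tool:
  plan:
    - {"dx": 0,"dy": -2,"dz": 1,"wx": 0.003,"wy": 0,"wz": 0}
    - {"dx": 0,"dy": 0,"dz": 0,"wx": 0,"wy": 0,"wz": 0}

```text
time_s: 22.6
tool_pos: [0.5767, -0.0473, 0.1713]
tcp_rot: [[0.0, 0.001, 1.0], [-1.0, 0.001, 0.0], [-0.001, -1.0, 0.001]]
force: [-0.1, -0.5, -0.1]
width: 0.0854
```

servo_tool:
  plan:
    - {"dx": 0,"dy": 0,"dz": 0,"wx": 0,"wy": 0,"wz": 0}
    - {"dx": 0,"dy": 0,"dz": 0,"wx": 0,"wy": 0,"wz": 0}
    - {"dx": 0,"dy": 0,"dz": 0,"wx": 0,"wy": 0,"wz": 0}
    - {"dx": 0,"dy": 0,"dz": 0,"wx": 0,"wy": 0,"wz": 0}
  fingers: 1

```text
time_s: 23.1
tool_pos: [0.5772, -0.0476, 0.1729]
tcp_rot: [[-0.0, 0.003, 1.0], [-1.0, 0.0, -0.0], [-0.0, -1.0, 0.003]]
force: [-0.2, 0.8, -0.4]
width: 0.0362
```

Gripped at 36 mm, the same 4 mm offset as before. Lifting.

servo_tool:
  plan:
    - {"dx": 0,"dy": -25,"dz": 0,"wx": 0,"wy": 0,"wz": 0}
    - {"dx": 0,"dy": -45,"dz": 0,"wx": 0,"wy": 0,"wz": 0}
    - {"dx": 0,"dy": -35,"dz": 0,"wx": 0,"wy": 0,"wz": 0}

```text
time_s: 23.48
tool_pos: [0.5761, -0.0474, 0.278]
tcp_rot: [[0.0, -0.002, 1.0], [-1.0, 0.001, 0.0], [-0.001, -1.0, -0.002]]
force: [-0.2, -1.1, 0.0]
width: 0.0356
```

```bash
python3 - <<'E'
from look import *
s=bot.get_state();print(s["tool_pos"],s["width"],np.round(s["tcp_rot"],3).tolist())
c=sv("d2.png",280,175,40,40,10)
x,y,z=s["tool_pos"];print(proj(c,(x,y,z-.1729+.0025)))
E
```

```text
[ 0.57610078 -0.04740425  0.27801495] 0.03561230064505028 [[0.0, -0.002, 1.0], [-1.0, 0.001, 0.0], [-0.001, -1.0, -0.002]]
(np.float64(275.05692058963746), np.float64(174.92954193374442))
```

View pics/d2.png

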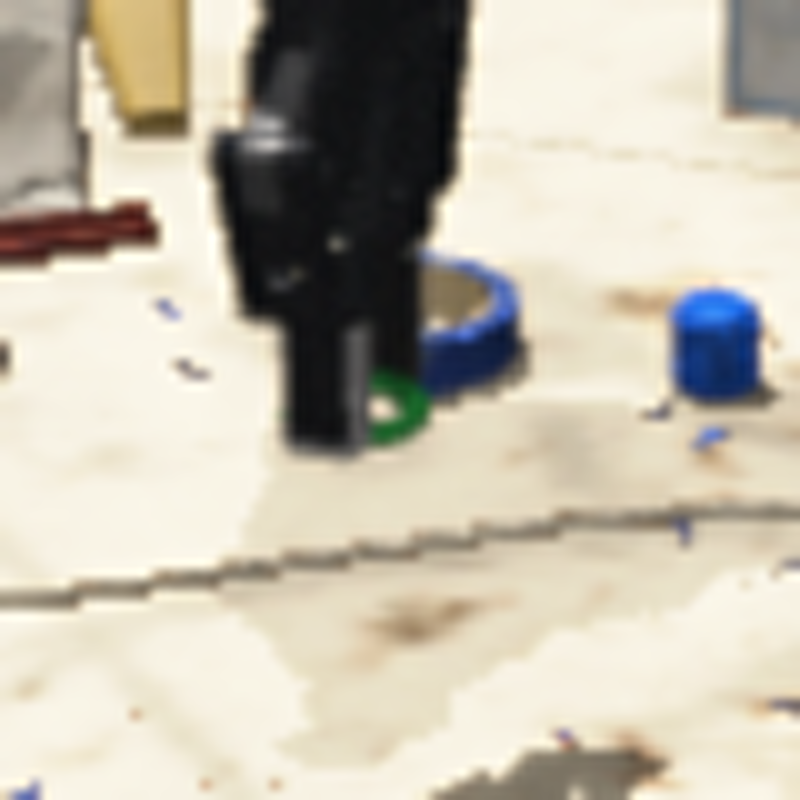

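servo_tool:
  plan:
    - {"dx": -15,"dy": 0,"dz": -35,"wx": 0,"wy": 0,"wz": 0}
    - {"dx": -20,"dy": 0,"dz": -45,"wx": 0,"wy": 0,"wz": 0}
    - {"dx": -18,"dy": 0,"dz": -40,"wx": 0,"wy": 0,"wz": 0}
    - {"dx": -8,"dy": 0,"dz": -20,"wx": 0,"wy": 0,"wz": 0}
    - {"dx": -3,"dy": 0,"dz": -8,"wx": 0,"wy": 0,"wz": 0}
    - {"dx": 0,"dy": 0,"dz": -2,"wx": 0,"wy": 0,"wz": 0}

```text
time_s: 24.28
tool_pos: [0.4233, 0.0179, 0.2822]
tcp_rot: [[-0.001, 0.007, 1.0], [-1.0, 0.001, -0.001], [-0.001, -1.0, 0.007]]
force: [-0.2, -0.6, -0.3]
width: 0.036
```

servo_tool:
  plan:
    - {"dx": 1,"dy": 15,"dz": 2,"wx": -0.007,"wy": 0,"wz": 0}
    - {"dx": 0,"dy": 10,"dz": 0,"wx": 0,"wy": 0,"wz": 0}
    - {"dx": 0,"dy": 4,"dz": 0,"wx": 0,"wy": 0,"wz": 0}

```text
time_s: 24.65
tool_pos: [0.427, 0.0161, 0.2507]
tcp_rot: [[-0.002, -0.0, 1.0], [-1.0, 0.001, -0.002], [-0.001, -1.0, -0.0]]
force: [-0.3, 0.5, -0.5]
width: 0.0358
```

```bash
python3 - <<'E'
from look import *
s=bot.get_state();print(s["tool_pos"],s["width"],np.round(s["tcp_rot"],3).tolist())
c=sv("d3.png",325,210,40,40,10)
x,y,z=s["tool_pos"];print(proj(c,(x,y,z-.173+.003)))
E
```

```text
[0.4270488  0.01610668 0.2507061 ] 0.03577768113713517 [[-0.002, -0.0, 1.0], [-1.0, 0.001, -0.002], [-0.001, -1.0, -0.0]]
(np.float64(326.15334886782256), np.float64(204.58003760928835))
```

View pics/d3.png

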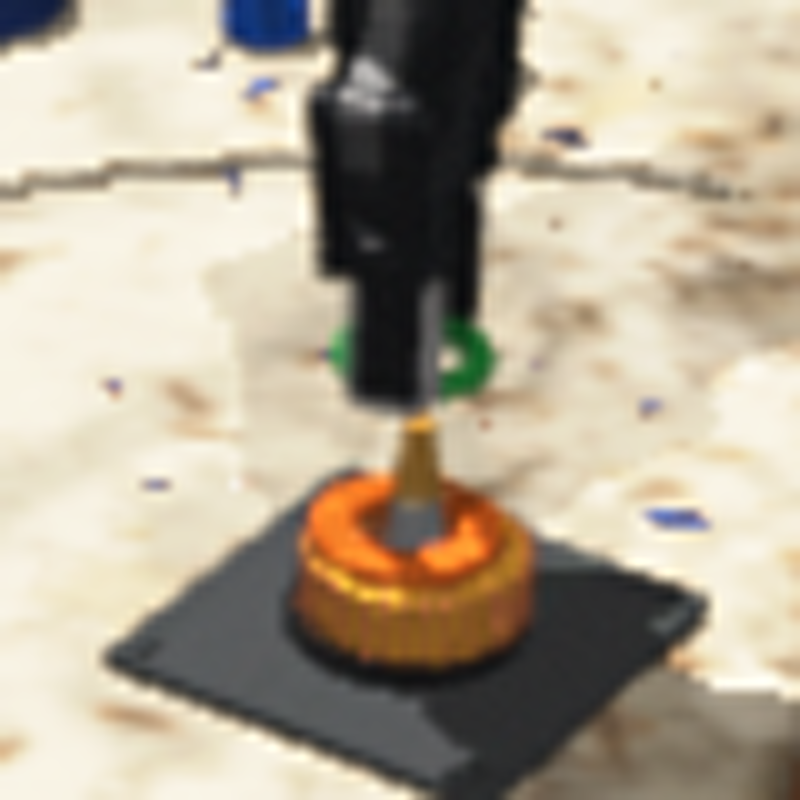

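servo_tool:
  plan:
    - {"dx": 0,"dy": 15,"dz": -1,"wx": 0,"wy": 0,"wz": 0}
    - {"dx": 0,"dy": 13,"dz": 0,"wx": 0,"wy": 0,"wz": 0}
    - {"dx": 0,"dy": 7,"dz": 0,"wx": 0,"wy": 0,"wz": 0}
    - {"dx": 0,"dy": 3,"dz": 0,"wx": 0,"wy": 0,"wz": 0}

```text
time_s: 25.2
tool_pos: [0.4265, 0.0161, 0.2109]
tcp_rot: [[-0.002, -0.001, 1.0], [-1.0, 0.001, -0.002], [-0.001, -1.0, -0.001]]
force: [0.2, -0.2, -1.1]
width: 0.036
```

servo_tool:
  plan:
    - {"dx": 0,"dy": 1,"dz": -0.5,"wx": 0,"wy": 0,"wz": 0}
    - {"dx": 0,"dy": 0,"dz": 0,"wx": 0,"wy": 0,"wz": 0}

```text
time_s: 25.45
tool_pos: [0.426, 0.0161, 0.21]
tcp_rot: [[-0.002, -0.0, 1.0], [-1.0, 0.001, -0.002], [-0.001, -1.0, -0.0]]
force: [0.0, -0.3, -0.1]
width: 0.0357
```

servo_tool:
  plan:
    - {"dx": 0,"dy": 0,"dz": 0,"wx": 0,"wy": 0,"wz": 0}
    - {"dx": 0,"dy": 0,"dz": 0,"wx": 0,"wy": 0,"wz": 0}
    - {"dx": 0,"dy": 0,"dz": 0,"wx": 0,"wy": 0,"wz": 0}
    - {"dx": 0,"dy": 0,"dz": 0,"wx": 0,"wy": 0,"wz": 0}
    - {"dx": 0,"dy": -30,"dz": 0,"wx": 0,"wy": 0,"wz": 0}
    - {"dx": 0,"dy": -50,"dz": 0,"wx": 0,"wy": 0,"wz": 0}
  fingers: -1

```text
time_s: 26.2
tool_pos: [0.4255, 0.0162, 0.29]
tcp_rot: [[-0.002, -0.005, 1.0], [-1.0, 0.0, -0.002], [-0.0, -1.0, -0.005]]
force: [-0.1, -0.4, 0.1]
width: 0.0856
```

```bash
python3 - <<'E'
from look import *
s=bot.get_state();print(s["tool_pos"],s["width"],np.round(s["tcp_rot"],3).tolist())
c=sv("d4.png",325,220,40,40,10)
E
```

```text
[0.42546704 0.01618784 0.29000583] 0.08556162235891038 [[-0.002, -0.005, 1.0], [-1.0, 0.0, -0.002], [-0.0, -1.0, -0.005]]
```

View pics/d4.png

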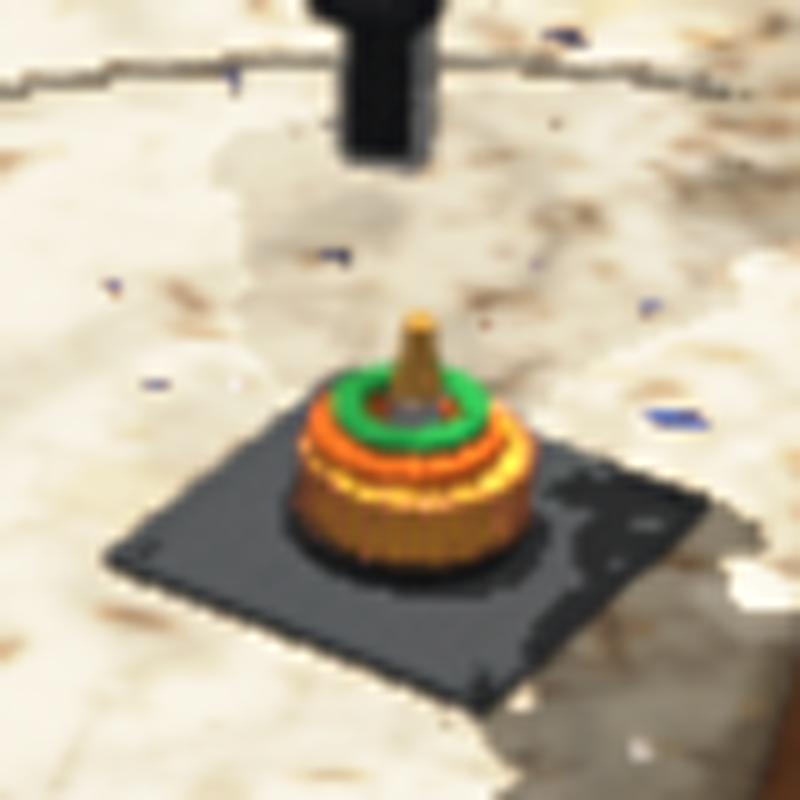

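All four rings are stacked. Now the cap, at about (0.548, −0.305).

servo_tool:
  plan:
    - {"dx": 45,"dy": 0,"dz": 16,"wx": 0,"wy": 0,"wz": 0}
    - {"dx": 50,"dy": 0,"dz": 19,"wx": 0,"wy": 0,"wz": 0}
    - {"dx": 50,"dy": 0,"dz": 19,"wx": 0,"wy": 0,"wz": 0}
    - {"dx": 50,"dy": 0,"dz": 19,"wx": 0,"wy": 0,"wz": 0}
    - {"dx": 50,"dy": 0,"dz": 19,"wx": 0,"wy": 0,"wz": 0}
    - {"dx": 40,"dy": 0,"dz": 16,"wx": 0,"wy": 0,"wz": 0}
    - {"dx": 20,"dy": 15,"dz": 10,"wx": 0,"wy": 0,"wz": 0}
    - {"dx": 6,"dy": 15,"dz": 3,"wx": 0,"wy": 0,"wz": 0}

```text
time_s: 27.25
tool_pos: [0.5514, -0.3045, 0.2681]
tcp_rot: [[0.001, 0.009, 1.0], [-1.0, -0.0, 0.001], [0.0, -1.0, 0.009]]
force: [-0.4, 0.6, 0.4]
width: 0.0854
```

servo_tool:
  plan:
    - {"dx": 0,"dy": 20,"dz": -3,"wx": -0.009,"wy": 0,"wz": 0}
    - {"dx": 0,"dy": 20,"dz": 0,"wx": 0,"wy": 0,"wz": 0}

```text
time_s: 27.5
tool_pos: [0.548, -0.3032, 0.2256]
tcp_rot: [[0.002, -0.001, 1.0], [-1.0, 0.001, 0.002], [-0.001, -1.0, -0.001]]
force: [0.8, -0.5, 1.0]
width: 0.0857
```

```bash
python3 - <<'E'
from look import *
s=bot.get_state();print(s["tool_pos"],s["width"],np.round(s["tcp_rot"],3).tolist())
c=sv("e1.png",315,160,40,40,10)
x,y,z=s["tool_pos"];print(proj(c,(x,y+.0435,z-.164)),proj(c,(x,y,.014)),proj(c,(.548,-.305,.014)))
E
```

```text
[ 0.54803585 -0.30320497  0.22558152] 0.08565711399068368 [[0.002, -0.001, 1.0], [-1.0, 0.001, 0.002], [-0.001, -1.0, -0.001]]
(np.float64(307.5872937316627), np.float64(160.0046917865741)) (np.float64(311.05575837318617), np.float64(168.61388680842649)) (np.float64(311.2176520852396), np.float64(168.3770205321534))
```

View pics/e1.png

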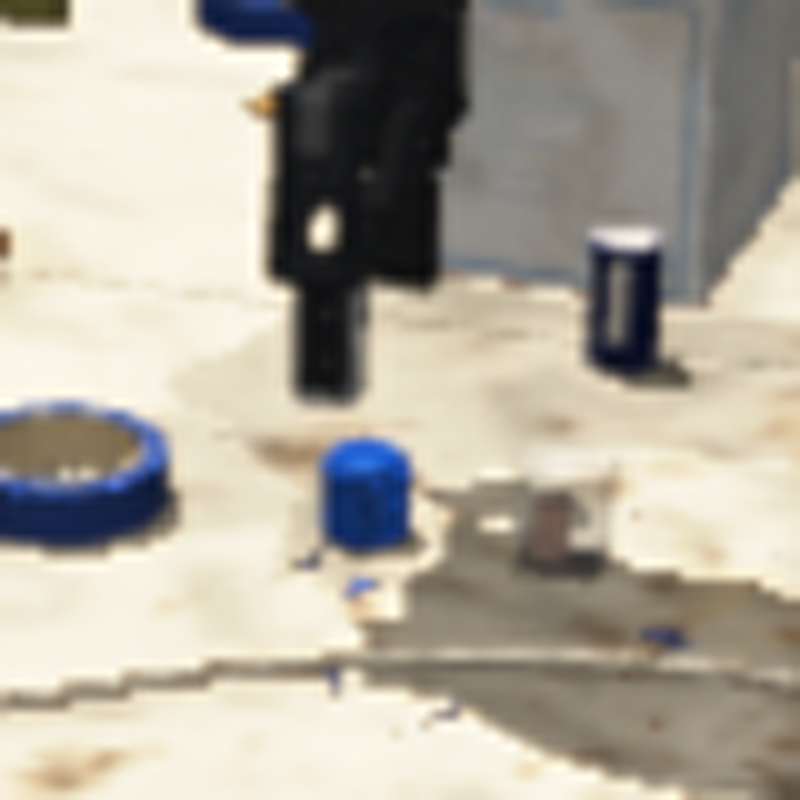

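servo_tool:
  plan:
    - {"dx": 0.5,"dy": 18,"dz": -0.5,"wx": 0,"wy": 0,"wz": 0}
    - {"dx": 0,"dy": 15,"dz": 0,"wx": 0,"wy": 0,"wz": 0}
    - {"dx": 0,"dy": 8,"dz": 0,"wx": 0,"wy": 0,"wz": 0}
    - {"dx": 0,"dy": 2,"dz": 0,"wx": 0,"wy": 0,"wz": 0}

```text
time_s: 28.05
tool_pos: [0.5469, -0.3017, 0.1768]
tcp_rot: [[0.004, -0.004, 1.0], [-1.0, 0.003, 0.004], [-0.003, -1.0, -0.004]]
force: [-0.5, -0.0, -0.3]
width: 0.0852
```

servo_tool:
  plan:
    - {"dx": 2.5,"dy": -2,"dz": 0,"wx": 0.004,"wy": 0,"wz": -0.003}
    - {"dx": 0.5,"dy": -1,"dz": 0,"wx": 0,"wy": 0,"wz": 0}

```text
time_s: 28.3
tool_pos: [0.5472, -0.3051, 0.1805]
tcp_rot: [[0.004, 0.001, 1.0], [-1.0, -0.001, 0.004], [0.001, -1.0, 0.001]]
force: [-0.0, 0.7, 0.2]
width: 0.0854
```

servo_tool:
  plan:
    - {"dx": 0,"dy": 0,"dz": 0,"wx": 0,"wy": 0,"wz": 0}
    - {"dx": 0,"dy": 0,"dz": 0,"wx": 0,"wy": 0,"wz": 0}
    - {"dx": 0,"dy": 0,"dz": 0,"wx": 0,"wy": 0,"wz": 0}
    - {"dx": 0,"dy": 0,"dz": 0,"wx": 0,"wy": 0,"wz": 0}
    - {"dx": 0,"dy": 0,"dz": 0,"wx": 0,"wy": 0,"wz": 0}
  fingers: 1

```text
time_s: 28.92
tool_pos: [0.5474, -0.3054, 0.1819]
tcp_rot: [[0.004, 0.002, 1.0], [-1.0, -0.002, 0.004], [0.002, -1.0, 0.002]]
force: [-0.2, 0.5, -0.3]
width: 0.0261
```

servo_tool:
  plan:
    - {"dx": 0,"dy": -25,"dz": 0,"wx": 0,"wy": 0,"wz": 0}
    - {"dx": 0,"dy": -45,"dz": 0,"wx": 0,"wy": 0,"wz": 0}
    - {"dx": 0,"dy": -35,"dz": 0,"wx": 0,"wy": 0,"wz": 0}

```text
time_s: 29.3
tool_pos: [0.5466, -0.3046, 0.2866]
tcp_rot: [[0.004, -0.003, 1.0], [-1.0, 0.001, 0.004], [-0.001, -1.0, -0.003]]
force: [0.5, -0.1, -0.1]
width: 0.0258
```

```bash
python3 - <<'E'
from look import *
s=bot.get_state();print(s["tool_pos"],s["width"],np.round(s["tcp_rot"],3).tolist())
c=sv("e2.png",315,130,30,30,12)
x,y,z=s["tool_pos"];print(proj(c,(x,y,z-.182+.014)),proj(c,(x,y,z-.182)))
E
```

```text
[ 0.54657002 -0.3046275   0.28662589] 0.025830055678142835 [[0.004, -0.003, 1.0], [-1.0, 0.001, 0.004], [-0.001, -1.0, -0.003]]
(np.float64(312.40393776967744), np.float64(136.52412455403658)) (np.float64(312.29798993578333), np.float64(140.93355390821046))
```

View pics/e2.png

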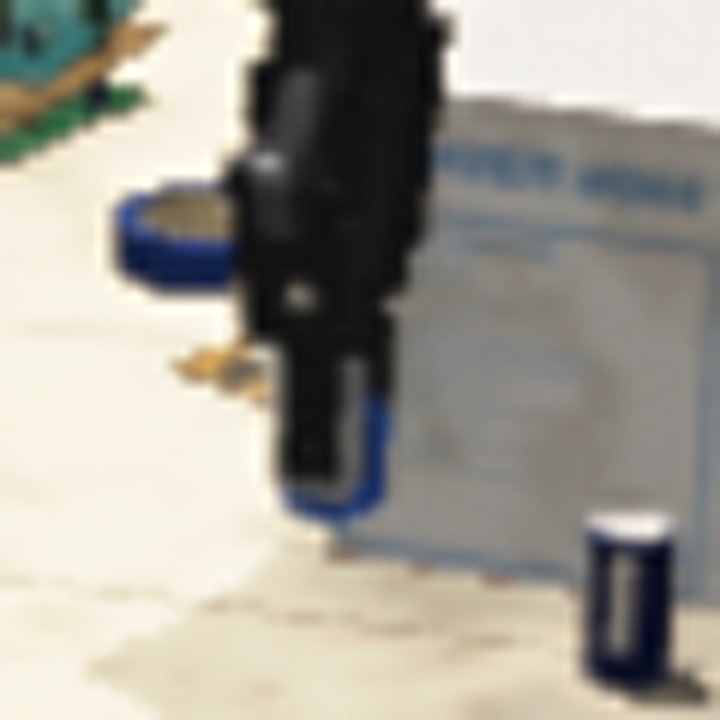

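servo_tool:
  plan:
    - {"dx": -40,"dy": 0,"dz": -16,"wx": 0,"wy": 0,"wz": 0}
    - {"dx": -50,"dy": 0,"dz": -19,"wx": 0,"wy": 0,"wz": 0}
    - {"dx": -50,"dy": 0,"dz": -19,"wx": 0,"wy": 0,"wz": 0}
    - {"dx": -50,"dy": 0,"dz": -19,"wx": 0,"wy": 0,"wz": 0}
    - {"dx": -50,"dy": 0,"dz": -19,"wx": 0,"wy": 0,"wz": 0}
    - {"dx": -40,"dy": 0,"dz": -15,"wx": 0,"wy": 0,"wz": 0}
    - {"dx": -25,"dy": 0,"dz": -9,"wx": 0,"wy": 0,"wz": 0}
    - {"dx": -10,"dy": 0,"dz": -3,"wx": 0,"wy": 0,"wz": 0}

```text
time_s: 30.35
tool_pos: [0.4236, 0.0179, 0.2902]
tcp_rot: [[0.003, 0.007, 1.0], [-1.0, -0.002, 0.003], [0.002, -1.0, 0.007]]
force: [0.1, -1.5, -0.7]
width: 0.0256
```

servo_tool:
  plan:
    - {"dx": 1,"dy": 12,"dz": 1.5,"wx": -0.007,"wy": 0,"wz": 0.002}
    - {"dx": 0,"dy": 10,"dz": 0,"wx": 0,"wy": 0,"wz": 0}
    - {"dx": 0,"dy": 4,"dz": 0,"wx": 0,"wy": 0,"wz": 0}

```text
time_s: 30.72
tool_pos: [0.426, 0.0152, 0.2621]
tcp_rot: [[0.001, -0.001, 1.0], [-1.0, -0.001, 0.001], [0.001, -1.0, -0.001]]
force: [-0.8, -1.1, -0.1]
width: 0.0261
```

```bash
python3 - <<'E'
from look import *
s=bot.get_state();print(s["tool_pos"],s["width"],np.round(s["tcp_rot"],3).tolist())
c=sv("e3.png",325,205,30,30,12)
x,y,z=s["tool_pos"];print(proj(c,(x,y,z-.182)),proj(c,(.4245,.0165,.063)))
t=camera("top");print(proj(t,(x,y,z)),proj(t,(x,y,z-.182)));cv2.imwrite("pics/e3t.png",crop(t["color"][:,:,::-1],317,225,25,25,10))
E
```

```text
[0.42597497 0.01521108 0.26213573] 0.026070407620824694 [[0.001, -0.001, 1.0], [-1.0, -0.001, 0.001], [0.001, -1.0, -0.001]]
(np.float64(326.6703673073037), np.float64(204.67609770068276)) (np.float64(326.8803583450918), np.float64(211.2406477075283))
(np.float64(314.7182970972399), np.float64(216.1125340296468)) (np.float64(316.70418787481276), np.float64(225.18541966276828))
```

View pics/e3.png

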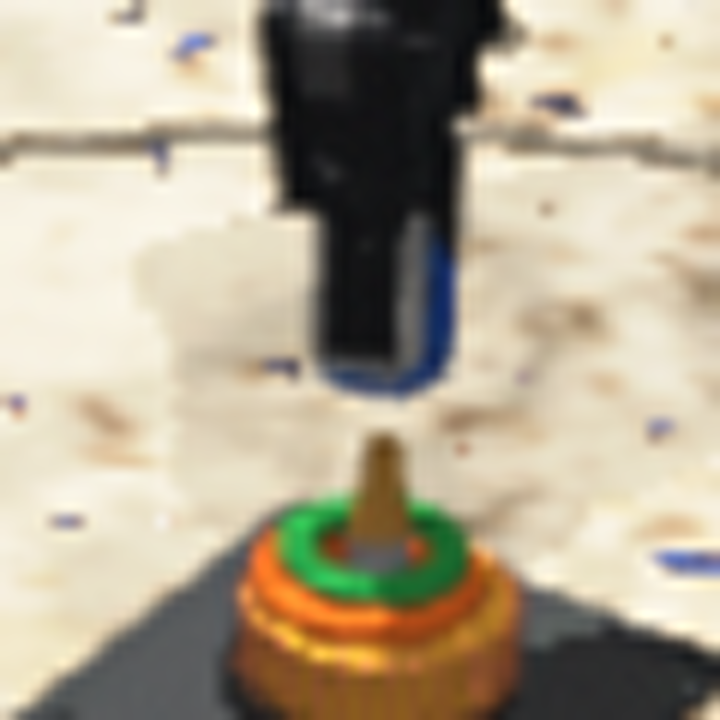

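View pics/e3t.png

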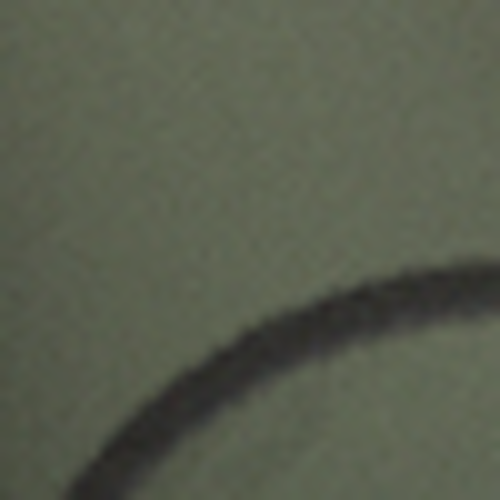

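Cap centre (u≈327.3) is over the spigot tip (u≈327.0). Lowering, and watching the force.

servo_tool:
  plan:
    - {"dx": -1,"dy": 10,"dz": 0,"wx": 0,"wy": 0,"wz": 0}
    - {"dx": 0,"dy": 10,"dz": 0,"wx": 0,"wy": 0,"wz": 0}
    - {"dx": 0,"dy": 5,"dz": 0,"wx": 0,"wy": 0,"wz": 0}

```text
time_s: 31.2
tool_pos: [0.4261, 0.016, 0.2361]
tcp_rot: [[0.0, 0.0, 1.0], [-1.0, -0.001, 0.0], [0.001, -1.0, 0.0]]
force: [-0.9, -0.2, 1.1]
width: 0.0257
```

servo_tool:
  plan:
    - {"dx": 0,"dy": 4,"dz": 0,"wx": 0,"wy": 0,"wz": 0}
    - {"dx": 0,"dy": 2,"dz": 0,"wx": 0,"wy": 0,"wz": 0}

```text
time_s: 31.45
tool_pos: [0.4256, 0.0158, 0.2293]
tcp_rot: [[0.0, -0.002, 1.0], [-1.0, -0.001, 0.0], [0.001, -1.0, -0.002]]
force: [-2.4, -0.7, 1.4]
width: 0.026
```

servo_tool:
  plan:
    - {"dx": 0,"dy": 2,"dz": -0.5,"wx": 0.002,"wy": 0,"wz": 0}
    - {"dx": 0,"dy": 1.5,"dz": 0,"wx": 0,"wy": 0,"wz": 0}

```text
time_s: 31.7
tool_pos: [0.4249, 0.0157, 0.2257]
tcp_rot: [[0.0, 0.0, 1.0], [-1.0, -0.002, 0.0], [0.002, -1.0, 0.0]]
force: [-4.8, -0.7, 14.2]
width: 0.0259
```

Contact at 14 N with the mouth at about 44 mm, as expected. One more short push to wedge it.

servo_tool:
  plan:
    - {"dx": 0,"dy": 1.5,"dz": -0.5,"wx": 0,"wy": 0,"wz": 0.002}
    - {"dx": 0,"dy": 1.5,"dz": -0.3,"wx": 0,"wy": 0,"wz": 0}

```text
time_s: 31.95
tool_pos: [0.4245, 0.0154, 0.2244]
tcp_rot: [[-0.0, 0.003, 1.0], [-1.0, -0.0, -0.0], [0.0, -1.0, 0.003]]
force: [-12.4, -0.3, 45.8]
width: 0.0259
```

servo_tool:
  plan:
    - {"dx": 0,"dy": 0,"dz": 0,"wx": 0,"wy": 0,"wz": 0}
    - {"dx": 0,"dy": 0,"dz": 0,"wx": 0,"wy": 0,"wz": 0}
    - {"dx": 0,"dy": 0,"dz": 0,"wx": 0,"wy": 0,"wz": 0}
    - {"dx": 0,"dy": 0,"dz": 0,"wx": 0,"wy": 0,"wz": 0}
  fingers: -1

```text
time_s: 32.45
tool_pos: [0.4253, 0.0158, 0.2249]
tcp_rot: [[-0.0, 0.006, 1.0], [-1.0, 0.001, -0.0], [-0.001, -1.0, 0.006]]
force: [0.5, 0.3, 0.4]
width: 0.0855
```

servo_tool:
  plan:
    - {"dx": 0,"dy": -20,"dz": 0,"wx": -0.006,"wy": 0,"wz": 0}
    - {"dx": 0,"dy": -50,"dz": 0,"wx": 0,"wy": 0,"wz": 0}
    - {"dx": 30,"dy": -40,"dz": 0,"wx": 0,"wy": 0,"wz": 0}
    - {"dx": 50,"dy": 0,"dz": 0,"wx": 0,"wy": 0,"wz": 0}
    - {"dx": 50,"dy": 0,"dz": 0,"wx": 0,"wy": 0,"wz": 0}
    - {"dx": 50,"dy": 0,"dz": 0,"wx": 0,"wy": 0,"wz": 0}
    - {"dx": 40,"dy": 0,"dz": 0,"wx": 0,"wy": 0,"wz": 0}
    - {"dx": 20,"dy": 0,"dz": 0,"wx": 0,"wy": 0,"wz": 0}
    - {"dx": 0,"dy": 0,"dz": 0,"wx": 0,"wy": 0,"wz": 0}

```text
time_s: 33.58
tool_pos: [0.4257, -0.2315, 0.3384]
tcp_rot: [[0.002, 0.001, 1.0], [-1.0, -0.0, 0.002], [0.0, -1.0, 0.001]]
force: [0.7, 1.2, -0.8]
width: 0.0851
```

```bash
python3 - <<'E'
from look import *
s=bot.get_state();print(s["tool_pos"],s["width"])
d=camera("side");t=camera("top")
A=dict(black=(.006,.012,.03),tor=(.012,.030,.0285),org=(.03,.036,.024),wa=(.036,.041,.02),cap=(.0438,.0718,.014))
out=[]
for c,u,v in((d,325,220),(t,317,226)):
    im=c["color"][:,:,::-1].copy(); a=crop(im,u,v,20,20,20)
    b=a.copy()
    for n,(z0,z1,r) in A.items():
        if n in("cap","wa","black"): 
            p=(circ(c,.4245,.0165,z1,r)-[u-20-.5,v-20-.5])*20
            cv2.polylines(b,[np.int32(p)],True,(0,0,255),1)
    out.append(np.hstack([cv2.resize(a,(400,300) if 0 else (300,300)),cv2.resize(b,(300,300))]))
cv2.imwrite("pics/f.png",np.vstack(out))
E
```

```text
[ 0.42567197 -0.23145256  0.3383828 ] 0.08514477527888212
```

View pics/f.png

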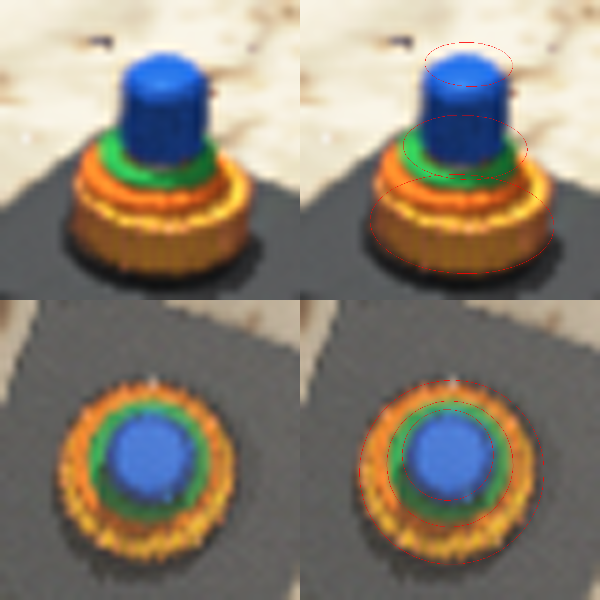

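The side view shows the cap upright on the spigot, above the green, orange and copper rings. In the top view they are concentric within about 2 mm, with the cap at about (150,460) in the crop. The gripper is clear of everything, so I'm handing in.

```bash
python3 -c "
from station import bot
print(bot.sign_off()); s=bot.get_state(); print(s['time_s'],s['force'])"
```

```text
the job is handed in; nothing more can be done
None
the job is handed in; nothing more can be done
```

I put the black pad, toroid, orange pad and green washer over the spigot in that order, then pushed the blue cap onto the brass taper. I let go, moved the gripper away and handed the job in at about 34 s of robot time. Sign-off gave no verdict.

**Cap fit:** the push was 14 N, then 46 N. At the 14 N reading the tool height put the cap's mouth at about 44 mm, inside the 43–45 mm range where it should jam. The tool went another 1.3 mm down in the 46 N push, but the mouth height was not measured again after release.

**Final pictures:**
- The rings lie flat and look concentric within about 2–3 mm.
- The cap stands upright, centred on the spigot as far as the pictures show.
- The gripper touches nothing.

**What didn't go to plan:**
- The first attempt to grip the black pad closed too high and caught nothing. The pad did not move and I repeated the grasp.
- While lowering the toroid it drifted about 7 mm sideways. I corrected this before releasing it.
- The 46 N push was harder than intended, but it was through the fingers and well under the 120 N wrist limit.
- The side and top cameras disagree by about 3 mm in y, and by more for a few parts. The height and centring checks carry that uncertainty.

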